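Scoop the rubber buffers out of the picking bin into the pot

TASK

Lift the scoop out of its holder by its pan (the handle is shut in), stand it on the open worktop clear of the holder, let go and take it again by the handle. Then scoop all four orange rubber buffers out of the blue bin in one scoopful, without the gripper touching them, and tip them into the white pot. Leave the pot standing where it is, stand the scoop back on the bare worktop on the flat of its pan, and leave the things round about alone.

Things in the scene. Friction and masses are not known exactly. Their poses are not given: they have to be found in the camera images.
- scoop: Aluminium scoop, green handle, 194 mm long, 0.16 kg; stands by itself on its flat pan (centre of mass near x = -20 mm). Origin: middle of the pan's underside; x to the lip, handle to -x, z up. Pan x -42 to 42 mm, 64 mm wide outside, floor 2, walls 3 mm. Sides 34 mm high from x = -42 to 0, sloping to nothing at the lip; back wall 44 mm. Starts with its handle in the holder
- scoop_grip (a point): Middle of the scoop's handle, at (-95, 0, 52) mm in the scoop's frame. The handle is a straight bar 22 mm wide (y) and 18 mm high, from x = -38 to -152 mm
- scoop_lip (a point): middle of the scoop's front lip, at (42, 0, 0) mm in the scoop's frame
- holder: Grey trough fixed to the worktop, 110 x 50 x 72 mm (84 mm over its screw feet). Origin: middle of its underside; frame parallel to the scoop's at the start, the scoop's origin 105 mm along its +x. The handle lies on its floor, 42 mm up, with 4 mm play to each cheek; the pan stands free 8 mm before it on the worktop. Open at the top: lift the scoop straight up 35 mm to clear it
- bin: Blue low-fronted picking bin, fixed. Origin: middle of its underside; x to its high back, low front roughly towards the robot. Flat floor 5 mm up, x -105 to 85 mm, y -37 to 37 mm; from x = 85 the back wall leans outward to x = 96, 55 mm up. Front wall 22 mm high; sides 25 mm, rising to 50 from x = -20 to 45; outside x -109 to 100 mm. The buffers start at x 8 to 75 mm; the pan fits flat before them and slides under them when pushed to the back
- buffer0: Orange rubber buffer with a dark band, a rounded capsule 26 mm across and 28 mm long, 18 g; it rolls. Origin at its middle; x along its length. The four are alike
- buffer1: Orange rubber buffer with a dark band, a rounded capsule 26 mm across and 28 mm long, 18 g; it rolls. Origin at its middle; x along its length. The four are alike
- buffer2: Orange rubber buffer with a dark band, a rounded capsule 26 mm across and 28 mm long, 18 g; it rolls. Origin at its middle; x along its length. The four are alike
- buffer3: Orange rubber buffer with a dark band, a rounded capsule 26 mm across and 28 mm long, 18 g; it rolls. Origin at its middle; x along its length. The four are alike
- monitor_corner (a point): Lower right front corner of the fixed monitor's screen, the one nearest to the robot, 69 mm above the worktop. From there the screen runs 0.5 m to the left and away (12 degrees off +y) and up to 380 mm: keep the arm and the scoop on the robot's side of it. The worktop before it, x 0.30 to 0.42 m, y -0.03 to 0.15 m, is bare, with room to stand the scoop
- pot: White open round pot, loose, 85 mm high, 114 mm over the rim, mouth 106 mm inside, inner floor 5 mm up, 0.35 kg. Origin: middle of its underside, z up
- spray_can: Aerosol can 67 x 67 x 184 mm, a bystander; origin under its middle
- adapter: Black mains adapter 46 x 96 x 30 mm, a bystander; origin under its middle
- pliers_red: Small red pliers 48 x 122 x 11 mm, lying flat, a bystander; origin under its middle
- old_phone: Grey keypad phone 108 x 46 x 16 mm, lying flat, a bystander; origin under its middle

How it is judged:
By the outcome, as a careful person would: the job done as asked, in the order asked, and still so for the second after the job is handed in, with the robot touching nothing.
It also fails if it takes over 72 s, if anything falls off the work surface, if the arm or the gripper's body presses on something with over 40 N, if the wrist force passes 120 N, or if a joint passes its speed limit or range.

ROBOT

A 6-joint arm with a two-finger parallel gripper is mounted at the origin on the work surface; the furniture and walls round the work are solid. World frame = base frame: x ahead of the robot, y to its left, z up, the work surface at z = 0. Lengths are in mm, angles in rad, forces in N, time in s.
With the tool pointing down it reaches from about 350 to 875 mm from the base axis. Payload 4.2 kg.
Tool frame: the origin (TCP) lies midway between the tips of the shut fingers; the grasp point (between the pads) lies 19 mm behind it (tcp_to_grasp is the distance from the TCP to the grasp point, in mm); z points along the fingers, y is the line along which they close (so a half turn about z gives the same grasp; the last joint's range is limited). The gripper opens to 85 mm and grips with 20 to 120 N. Pads are 22 mm wide; open, the fingers measure 114 mm over their backs; the gripper's body (76 mm by 85 mm) begins 54 mm behind the grasp point. The pads swing forward as they close: fully open they stand 13 mm farther back than shut.
Start: joints at [-1.017, 0.385, 0.008, 0, -1.194, -0.259], TCP at [181.609, -598.011, 194.412] pointing down, gripper open.
Joint ranges: [-3.14, 3.14], [-1.21, 2.06], [-1.07, 1.41], [-3.16, 2.05], [-2.99, -0.16], [-3.1, 3.1]. Speed limits (rad/s): [2.79, 2.79, 3.14, 3.14, 3.14, 3.14].

INTERFACE

Orientations are given as a unit quaternion [x, y, z, w].
In Python, from bench import read_state, get_image, job_done, tcp_to_grasp gives the robot as it stands.
- The arm moves only by the tool jog_arm, never from a script. Its argument "plan" is a list of rows, each a list of 3 entries, a list of its own where there are three numbers: the finger opening in mm, from 0 to 85.4, then the shift along the tool's x, y, z as a fraction of full scale, then the turn, a rotation vector about the tool's x, y, z as a fraction of full scale. A call has 1 to 10 rows; each row is the pose to reach, as a shift and turn from the pose commanded when the call began, along the tool's axes at that moment; what a row does not reach only later rows make up. Full scale, the value 1, is 0.1 m for a shift and 60 degrees for a turn. A row lasts 1/8 s, in which the tool goes at most 62.5 mm and 10.7 degrees, less where a joint would pass 70% of its speed; a pose out of reach is approached as far as the arm can. A call with a number of a shift or a turn outside -1 to 1 is refused whole. A call with a gripper value outside its range is refused whole. The fingers move at their own pace and stop on an object; the grip force is fixed at half the most. Time passes only in rows, so rows that repeat a pose let the fingers close. It gives the time, the measured TCP pose, the force, the opening and the grip force at its end, in the units of the state.
- read_state(): the state, without advancing time (a new reading comes with each control period).
- get_image(name): name is "scene" or "top" or "wrist"; returns a dict with "img" (480x640x3 uint8, red, green, blue), "range_z" (480x640 float32, mm along the optical axis (not along the pixel's ray), 0 where there is no reading), "intrinsics" (3x3 intrinsics, pixels), "extrinsics" (4x4, takes a point from camera to world coordinates); the wrist camera has in their place "tool_from_camera" (4x4, takes a point from camera to tool coordinates, whose origin is the TCP and whose axes are the flange's). Camera axes: x right, y down, z forward; pixel columns grow to the right and rows downward; lengths in mm; the calibration is good to about 2 mm. The wrist camera is an equidistant fisheye: a pixel r from the principal point sees the ray r / f radians off the axis. A picture is of the moment at which its call begins: read the wrist's pose just before it.
- job_done(): hands the job in; it is judged then, once.
The state is a dict: "clock": time; "joints": joint angles; "joint_vel": joint speeds; "joint_efforts": joint torques, N m; "position": TCP position; "ee_rot": TCP orientation; "contact_force": force on the tool from outside, world axes, zero at the start; "wrist_torque": the same for the moment, N m; "gripper_width": finger opening in mm; "grasp_force": force on a finger pad.
Only numpy, scipy, OpenCV 4.12 (cv2) and the standard library are available. Lean on these libraries where they do the work, as an engineer would, in place of code of your own. Each camera call takes 0.05 s, during which the arm holds its last target. There are 200 camera calls.

## Working session

There is one attempt and no reset: what is moved stays moved. The work goes in short steps, Python scripts to look and compute and a tool call to move; the robot and the scene stay as the last step left them, time stands still between calls to the robot, and variables do not carry over. Pictures are saved under pics/ and viewed, at most 10 in all, crops included, and the job is handed in when it is done.

Besides the shell and the picture viewer there is one more tool, called after ">>>" as name([rows], argument=value, ...), one row to a line, values as JSON. jog_arm: Moves the arm, as the interface text tells. Its arguments: {"type":"object","properties":{"plan":{"type":"array"}},"required":["plan"]}

```bash
ls; mkdir -p pics
python3 - <<'E'
from bench import *
import cv2,numpy as np
s=read_state();print(s, tcp_to_grasp)
for n in["scene","top"]:
    d=get_image(n);cv2.imwrite(f"pics/{n}0.png",d["img"][:,:,::-1]);np.savez(f"pics/{n}0.npz",**d)
    print(n,d["intrinsics"],d["extrinsics"])
E
```

```text
pics
{'clock': 0.0, 'joints': array([-1.01740485e+00,  3.85597478e-01,  6.65104260e-03, -5.35389604e-04,
       -1.19399242e+00, -2.58553971e-01]), 'joint_vel': array([ 0.00024172,  0.00104082,  0.0008849 , -0.00040517, -0.0005403 ,
        0.00054581]), 'joint_efforts': array([-3.04962361e-05, -3.92285979e+01,  1.88406640e+01,  4.18648347e+00,
       -4.59177376e-03,  8.52079665e-06]), 'position': array([ 181.42606245, -597.40427859,  193.3014337 ]), 'ee_rot': array([-1.46787590e-01,  9.89167425e-01,  1.08244978e-03, -1.94470789e-04]), 'contact_force': array([-1.03837523,  0.45038907, -0.21522766]), 'wrist_torque': array([-0.01221804, -0.01442723,  0.00658588]), 'grasp_force': 0.0, 'gripper_width': 85.25475295395543} 18.700000000000003
scene [[552.93009896   0.         317.60505959]
 [  0.         552.93009896 252.96692586]
 [  0.           0.           1.        ]] [[ 6.60974857e-01 -4.56366927e-01  5.95685710e-01 -1.90431090e+02]
 [-7.50226151e-01 -4.19357144e-01  5.11175418e-01 -6.70304820e+02]
 [ 1.65215033e-02 -7.84773097e-01 -6.19562932e-01  8.34450833e+02]
 [ 0.00000000e+00  0.00000000e+00  0.00000000e+00  1.00000000e+00]]
top [[514.41641637   0.         311.17517555]
 [  0.         514.41641637 240.43413351]
 [  0.           0.           1.        ]] [[ 1.06944404e-02 -9.94059346e-01  1.08312719e-01  3.79274452e+02]
 [-9.99809408e-01 -1.23994028e-02 -1.50798547e-02 -2.42899076e+01]
 [ 1.63332835e-02 -1.08130805e-01 -9.94002491e-01  1.56150489e+03]
 [ 0.00000000e+00  0.00000000e+00  0.00000000e+00  1.00000000e+00]]
```

View pics/scene0.png

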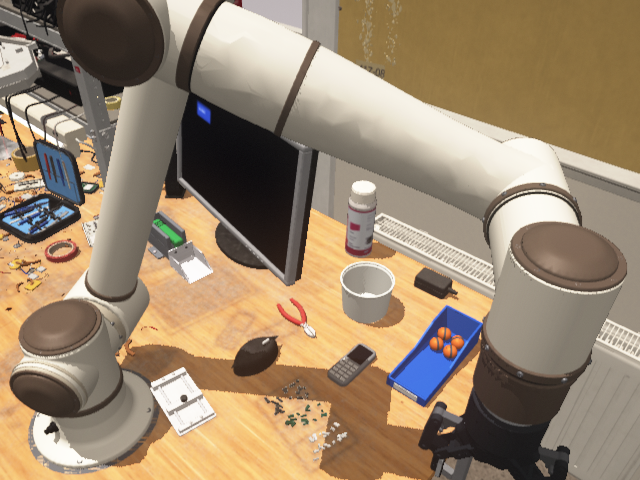

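View pics/top0.png

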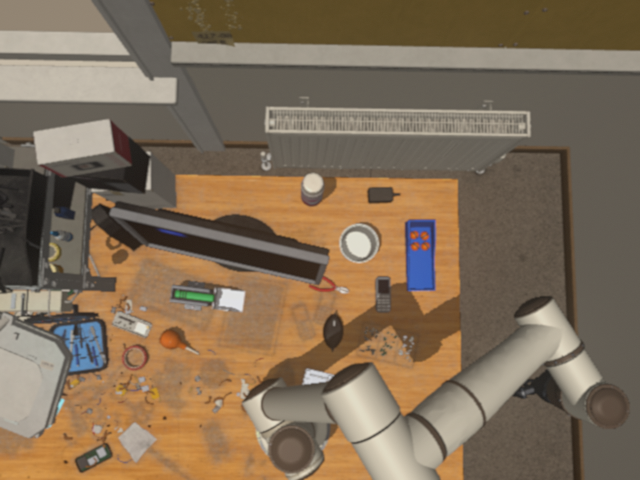

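Scene and top views: holder with the green handle at top px (193,296), the bright scoop pan at (231,300) pointing right (world -y). Pot is at (359,243), bin at (421,255) with buffers near (420,240). The monitor's right end is near (327,265), the phone at (383,293), the pliers at (325,285).

```bash
cat > h.py <<'E'
import numpy as np,cv2
from scipy.spatial.transform import Rotation as R
def cloud(d):
    K=d["intrinsics"];z=d["range_z"].astype(float);v,u=np.mgrid[:480,:640]
    p=np.stack([(u-K[0,2])*z/K[0,0],(v-K[1,2])*z/K[1,1],z],-1)
    E=d["extrinsics"];return p@E[:3,:3].T+E[:3,3]
def hsv(d): return cv2.cvtColor(d["img"],cv2.COLOR_RGB2HSV)
def rect(p):
    c,wh,a=cv2.minAreaRect(p[:,:2].astype(np.float32));return np.round(c,1),np.round(wh,1),round(a,1)
E
python3 - <<'E'
from h import *
for n in["top","scene"]:
    d=dict(np.load(f"pics/{n}0.npz"));P=cloud(d);H=hsv(d)
    ok=d["range_z"]>0
    def sel(m,name):
        m=m&ok
        p=P[m]; 
        if len(p)>5: print(n,name,len(p),rect(p),"z",np.percentile(p[:,2],[2,50,98]).round())
        return p
    h,s,v=H[...,0],H[...,1],H[...,2]
    x,y,z=P[...,0],P[...,1],P[...,2]
    near=(x>250)&(x<800)&(y>-350)&(y<330)
    sel((h>108)&(h<125)&(s>150)&(v>80)&near&(y<-100),"bin")
    sel((h>108)&(h<125)&(s>150)&(v>80)&near&(y<-100)&(z>18),"binrim")
    sel((h<14)&(s>180)&(v>120)&near&(y<-180)&(z>8)&(x>480),"buf")
    sel((h>45)&(h<80)&(s>120)&near,"green")
    sel(near&(s<60)&(y>-220)&(y<-40)&(x>480)&(z>75)&(z<95),"potrim")
    sel(near&(y>80)&(y<260)&(x>340)&(x<480)&(z>8)&(z<130),"scoop+holder")
    sel(near&(y>80)&(y<180)&(x>340)&(x<480)&(z>8)&(s<60),"pan")
    sel(near&(y>-300)&(y<-30)&(x>380)&(x<500)&(z>8)&(z<40)&(s<90),"phone")
    # scene-based monitor corner: lowest-y points above z 60
    m=near&(z>60)&(z<380)&(x<560)&(x>400)&(y>-120)&(y<260)&ok
    p=P[m]; 
    if len(p): i=np.argsort(p[:,1])[:200];print("mon",p[i].mean(0),p[i].min(0),p[i].max(0))
    a=P[270:330,160:260]; 
    if n=="top": 
        img=cv2.resize(d["img"][260:350,150:350],(800,360),interpolation=2)
        cv2.imwrite("pics/crop1.png",img[:,:,::-1])
E
```

```text
top bin 120 (array([ 503.6, -343.4]), array([197.7,  15.6]), 0.9) z [-0.  9. 40.]
top binrim 51 (array([ 504.9, -338.6]), array([194.9,   5.9]), 0.9) z [18. 24. 53.]
top green 147 (array([376.7, 274.1]), array([75.8, 16.2]), 83.5) z [54. 60. 67.]
top potrim 178 (array([ 584.4, -155. ]), array([225.2, 107.7]), 28.6) z [75. 82. 89.]
top scoop+holder 647 (array([408.4, 170.2]), array([177.6, 140.9]), 86.8) z [  9.  67. 124.]
top pan 197 (array([442.3, 151.7]), array([ 85.6, 123.1]), 41.6) z [ 10.  86. 105.]
top phone 337 (array([ 442.5, -210. ]), array([163.6, 114.4]), 84.4) z [ 8. 14. 24.]
mon [458.474392   -73.59271706 321.88618078] [412.34923397 -84.28835576  76.01371078] [494.1857681  -66.38990348 379.97383394]
scene bin 313 (array([ 504.9, -342.3]), array([208.9,  15.2]), 0.0) z [ 4. 24. 56.]
scene binrim 198 (array([ 504.9, -342.3]), array([ 15.2, 208.9]), 90.0) z [20. 32. 56.]
scene green 196 (array([376.3, 280.9]), array([97.6, 20.2]), 82.8) z [57. 62. 66.]
scene potrim 581 (array([ 595.6, -144.1]), array([260. , 108.6]), 32.1) z [75. 83. 94.]
scene scoop+holder 1902 (array([410., 170.]), array([180., 140.]), 90.0) z [  9.  47. 126.]
scene pan 708 (array([425.3, 129.9]), array([109.5,  99.8]), 0.0) z [ 12.  88. 249.]
scene phone 864 (array([ 442.6, -209.4]), array([169.7, 115.7]), 84.5) z [ 9. 17. 38.]
mon [470.5693991  -83.12134537 338.90870406] [451.9701011  -85.44102288 228.42705426] [489.59266162 -82.15085265 378.44943492]
```

View pics/crop1.png

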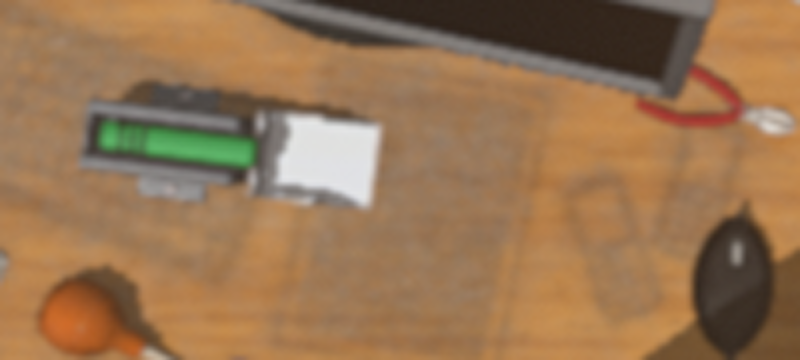

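Crop: green handle in the trough from (100,135) to (258,150), with the pan at (275-380, 115-208) and its lip edge at x≈375. Now correct the ranges.

Run:
```python
from h import *
for n in["top","scene"]:
    d=dict(np.load(f"pics/{n}0.npz"));P=cloud(d);H=hsv(d);ok=d["range_z"]>0
    h,s,v=H[...,0].astype(int),H[...,1],H[...,2];x,y,z=P[...,0],P[...,1],P[...,2]
    def sel(m,name):
        m=(m&ok).astype(np.uint8)
        k,l,st,_=cv2.connectedComponentsWithStats(m)
        if k<2: print(n,name,"none");return
        i=1+st[1:,4].argmax();p=P[l==i]
        print(n,name,len(p),rect(p),"mean",p.mean(0).round(),"z",np.percentile(p[:,2],[2,50,98]).round(),st[i][:4])
        return p
    sel((h>105)&(h<128)&(s>130)&(v>60)&(y<-250)&(x>350)&(x<800),"bin")
    sel((h>105)&(h<128)&(s>130)&(v>60)&(y<-250)&(x>350)&(x<800)&(z>17),"binrim")
    sel((h<14)&(s>170)&(v>100)&(y<-280)&(z>8)&(x>480)&(x<750),"buf")
    p=P[ok&(s<70)&(y>-280)&(y<-80)&(x>480)&(x<680)&(z>78)&(z<92)]
    if len(p)>10:
        c=np.c_[2*p[:,:2],np.ones(len(p))];a=np.linalg.lstsq(c,(p[:,:2]**2).sum(1),rcond=None)[0];print("pot",a[:2],np.sqrt(a[2]+a[0]**2+a[1]**2),len(p))
    sel((h>40)&(h<85)&(s>100)&(y>100)&(y<400)&(x>300)&(x<480),"green")
    sel((v>150)&(s<60)&(y>100)&(y<260)&(x>300)&(x<480)&(z>-6)&(z<50),"pan")
    m=ok&(z>8)&(z<90)&(y>100)&(y<360)&(x>300)&(x<450);sel(m,"scoop/holder")
    sel((s<90)&(y>-280)&(y<-100)&(x>380)&(x<530)&(z>6)&(z<40),"phone")
    sel((v<90)&(y>-120)&(y<0)&(x>330)&(x<450)&(z>8)&(z<60),"mouse")
```

```text
top bin 1263 (array([ 505.9, -376.1]), array([201.2,  81.9]), 1.2) mean [ 487. -378.    9.] z [-3.  5. 52.] [407 221  27  69]
top binrim 155 (array([ 516.7, -342. ]), array([ 71.9, 213.4]), 70.6) mean [ 532. -348.   38.] z [18. 40. 57.] [407 221  27  69]
top buf 25 (array([ 568.1, -356.6]), array([14.1, 16.7]), 16.9) mean [ 568. -355.   27.] z [21. 28. 34.] [411 232   6   6]
pot [ 534.94818946 -184.79210399] 53.660633905250386 222
top green 263 (array([378. , 292.3]), array([115.7,  20.9]), 84.5) mean [378. 288.  60.] z [54. 60. 67.] [175 291  39  11]
top pan 463 (array([369. , 189.2]), array([74.9, 61.3]), 79.8) mean [369. 188.   2.] z [-5.  2. 27.] [218 288  27  24]
top scoop/holder 870 (array([376.1, 260.3]), array([192.7,  67.4]), 83.8) mean [378. 286.  56.] z [11. 60. 76.] [170 283  70  29]
top phone 247 (array([ 410.1, -261.4]), array([37. , 60.2]), 89.9) mean [ 411. -261.   15.] z [ 9. 15. 21.] [376 277  13  21]
top mouse none
scene bin 3196 (array([ 505. , -377.3]), array([211.7,  82. ]), 1.1) mean [ 505. -380.   18.] z [ 4.  9. 55.] [388 306  95 100]
scene binrim 1245 (array([ 505. , -377.3]), array([211.7,  82. ]), 1.1) mean [ 542. -383.   35.] z [18. 32. 57.] [388 306  95  95]
scene buf 125 (array([ 550.1, -399.9]), array([40.1, 23.1]), 30.3) mean [ 551. -397.   26.] z [17. 26. 33.] [451 339  13  18]
pot [ 534.24339395 -184.55954392] 53.953876131745275 495
scene green 265 (array([374.1, 288.4]), array([116.5,  25.1]), 84.8) mean [375. 276.  61.] z [49. 62. 66.] [153 219  30  28]
scene pan 835 (array([369.6, 193.6]), array([89.1, 71.9]), 84.6) mean [368. 193.  10.] z [ 0.  5. 36.] [169 245  44  39]
scene scoop/holder 1628 (array([374.9, 259.7]), array([197.9,  66.9]), 83.5) mean [372. 263.  45.] z [ 9. 47. 75.] [148 210  63  70]
scene phone 414 (array([ 499.6, -197.4]), array([29.6, 87.8]), 20.6) mean [ 498. -203.   24.] z [ 8. 24. 40.] [342 298  41  25]
scene mouse none
```

>>> jog_arm([
  [85,[-0.4,0.4,0],[0,0,0]],
  [85,[-0.8,0.8,0],[0,0,0]],
  [85,[-1,1,0],[0,0,0]],
])

```text
clock: 0.48
position: [248.7, -471.0, 194.1]
ee_rot: [-0.148, 0.989, 0.001, -0.0]
contact_force: [0.2, 0.1, 0.5]
gripper_width: 85.1
grasp_force: 0.0
```

>>> jog_arm([
  [85,[-0.4,0.4,0],[0,0,0]],
  [85,[-0.8,0.8,0],[0,0,0]],
  [85,[-1,1,0],[0,0,0]],
])

```text
clock: 0.85
position: [315.3, -346.3, 194.3]
ee_rot: [-0.148, 0.989, 0.0, -0.0]
contact_force: [-0.4, 0.0, 0.7]
gripper_width: 84.9
grasp_force: 0.0
```

>>> jog_arm([
  [85,[-0.25,0.5,0],[0,0,0]],
  [85,[-0.5,1,0],[0,0,0]],
])

```text
clock: 1.1
position: [333.6, -236.8, 194.0]
ee_rot: [-0.146, 0.989, 0.0, -0.0]
contact_force: [1.7, -0.3, 0.4]
gripper_width: 85.1
grasp_force: 0.0
```

>>> jog_arm([
  [85,[-0.25,0.5,0],[0,0,0]],
  [85,[-0.5,1,0],[0,0,0]],
])

```text
clock: 1.35
position: [352.2, -126.4, 194.4]
ee_rot: [-0.147, 0.989, 0.0, 0.0]
contact_force: [1.3, -0.2, -0.4]
gripper_width: 84.9
grasp_force: 0.0
```

>>> jog_arm([
  [85,[-0.2,0.5,0],[0,0,0]],
  [85,[-0.4,1,0],[0,0,0]],
])

```text
clock: 1.6
position: [361.3, -19.1, 194.4]
ee_rot: [-0.147, 0.989, 0.0, 0.0]
contact_force: [2.0, -0.1, -0.1]
gripper_width: 84.9
grasp_force: 0.0
```

>>> jog_arm([
  [85,[-0.2,0.5,0],[0,0,-0.1]],
  [85,[-0.4,1,0],[0,0,-0.25]],
  [85,[-0.4,1,0],[0,0,-0.4]],
  [85,[-0.4,1,0],[0,0,-0.55]],
  [85,[-0.4,1,0],[0,0,-0.7]],
  [85,[-0.4,1,0],[0,0,-0.85]],
  [85,[-0.4,1,0],[0,0,-1]],
  [85,[-0.4,1,0],[0,0,-1]],
])

```text
clock: 2.6
position: [370.6, 86.4, 194.2]
ee_rot: [-0.621, 0.784, 0.0, -0.0]
contact_force: [-0.2, -0.8, -0.1]
gripper_width: 84.8
grasp_force: 0.0
```

>>> jog_arm([
  [85,[-0.5,0.14,0],[0,0,-0.06]],
  [85,[-1,0.28,0],[0,0,-0.13]],
  [85,[-1,0.28,0],[0,0,-0.13]],
])

```text
clock: 2.98
position: [366.3, 192.7, 194.2]
ee_rot: [-0.674, 0.739, -0.0, -0.0]
contact_force: [-0.0, -1.0, -0.7]
gripper_width: 84.9
grasp_force: 0.0
```

```bash
cat >> h.py <<'E'
def wcloud(d,s):
    K=d["intrinsics"];z=d["range_z"].astype(float);v,u=np.mgrid[:480,:640]
    a=(u-K[0,2])/K[0,0];b=(v-K[1,2])/K[1,1];r=np.hypot(a,b)+1e-9;t=np.tan(np.minimum(r,1.5))/r
    p=np.stack([a*t*z,b*t*z,z],-1);T=d["tool_from_camera"];p=p@T[:3,:3].T+T[:3,3]
    return p@R.from_quat(s["ee_rot"]).as_matrix().T+s["position"]
E
python3 - <<'E'
from h import *
from bench import *
s=read_state();d=get_image("wrist");np.savez("pics/w1.npz",**d)
cv2.imwrite("pics/w1.png",d["img"][:,:,::-1]);P=wcloud(d,s);H=hsv(d);ok=d["range_z"]>0
h,sa,v=H[...,0].astype(int),H[...,1],H[...,2];x,y,z=P[...,0],P[...,1],P[...,2]
print(s["position"],s["ee_rot"],d["intrinsics"],d["tool_from_camera"])
g=(h>40)&(h<85)&(sa>100)&ok
if g.sum()>5: print("green",rect(P[g]),g.sum(),P[g].mean(0))
near=ok&(y>120)&(y<260)&(x>300)&(x<450)
for a,b in[(-8,6),(6,25),(25,50)]:
    m=near&(z>a)&(z<b)&(sa<60); print(a,m.sum(), rect(P[m]) if m.sum()>5 else "")
E
```

```text
[366.30756182 192.73185709 194.22641971] [-6.74091670e-01  7.38647696e-01 -7.59609227e-06 -3.30492058e-05] [[371.64829954   0.         328.24447709]
 [  0.         371.64829954 242.13114659]
 [  0.           0.           1.        ]] [[ 1.67579936e-04 -9.58125831e-01 -2.86347454e-01  7.35445509e+01]
 [ 9.99999748e-01 -3.69131068e-05  7.08744888e-04 -7.50779359e-01]
 [-6.89636759e-04 -2.86347501e-01  9.58125583e-01 -1.80359111e+02]
 [ 0.00000000e+00  0.00000000e+00  0.00000000e+00  1.00000000e+00]]
green (array([241.1, 359.5]), array([178.7, 761.3]), 47.9) 2258 [376.61391863 283.08364698  61.21768996]
-8 4672 (array([369.1, 202.9]), array([102.2,  72.8]), 83.6)
6 696 (array([369.6, 202.7]), array([89.3, 63.7]), 82.6)
25 1386 (array([371.1, 220.7]), array([80.2, 64.3]), 83.8)
```

View pics/w1.png

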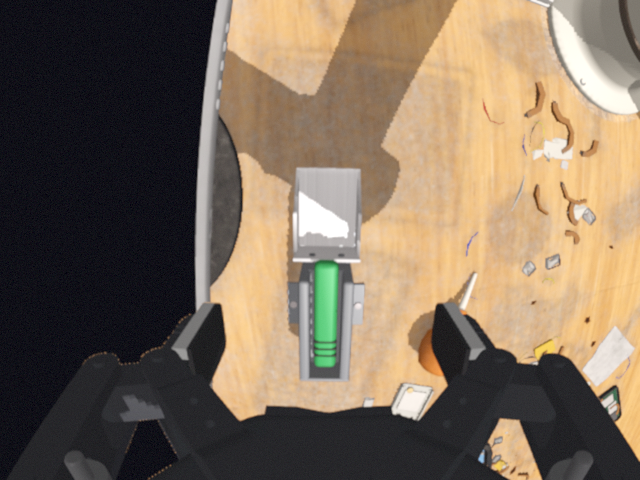

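Wrist view: lip corners at (294,168)/(361,168), back wall near row 258, handle along column 325 from row 262 to 366. The monitor edge is on the left near column 210.

Run:
```python
from h import *
d=dict(np.load("pics/w1.npz"));s=dict(position=np.array([366.308,192.732,194.226]),ee_rot=np.array([-.674092,.738648,0,0]))
P=wcloud(d,s)
for n,(u,v) in dict(lipL=(296,171),lipR=(359,171),bw0=(300,260),bw1=(355,260),hs=(325,270),he=(325,358),mon=(212,215),mon2=(222,100)).items(): print(n,P[v-1:v+2,u-1:u+2].reshape(-1,3)[:].mean(0).round(1))
H=hsv(d);g=(H[...,0]>40)&(H[...,0]<85)&(H[...,1]>100);g[:, :300]=0;g[:,350:]=0;g[370:]=0
p=P[g&(P[...,2]>50)];print(rect(p))
```

```text
lipL [395.6 153.1   2.9]
lipR [332.7 158.9   2.2]
bw0 [397.2 232.7  44.6]
bw1 [347.1 224.8  80.4]
hs [373.9 238.3  61.8]
he [383.  333.2  61.8]
mon [478.6 183.   35. ]
mon2 [463.7  71.4   0.8]
(array([372.2, 231.9]), array([226.3,  21.7]), 83.6)
```

>>> jog_arm([
  [85,[-0.135,-0.017,0.4],[0,0,0]],
  [85,[-0.135,-0.017,0.8],[0,0,0]],
  [85,[-0.135,-0.017,1],[0,0,0]],
  [85,[-0.135,-0.017,1],[0,0,0]],
])

```text
clock: 3.52
position: [368.3, 201.6, 93.2]
ee_rot: [-0.673, 0.74, -0.0, -0.002]
contact_force: [0.3, 0.9, -0.9]
gripper_width: 85.2
grasp_force: 0.0
```

>>> jog_arm([
  [85,[0,0,0.4],[0,0,0]],
  [85,[0,0,0.65],[0,0,0]],
  [85,[0,0,0.8],[0,0,0]],
  [85,[0,0,0.9],[0,0,0]],
  [85,[0,0,0.9],[0,0,0]],
])

```text
clock: 4.15
position: [369.5, 203.5, 4.7]
ee_rot: [-0.673, 0.739, -0.0, 0.0]
contact_force: [0.7, 0.5, 0.9]
gripper_width: 84.6
grasp_force: 0.0
```

>>> jog_arm([
  [60,[0,0,0],[0,0,0]],
  [55,[0,0,0],[0,0,0]],
  [50,[0,0,0],[0,0,0]],
  [50,[0,0,0],[0,0,0]],
  [50,[0,0,0],[0,0,0]],
  [50,[0,0,0],[0,0,0]],
])

```text
clock: 4.9
position: [369.2, 203.5, 4.4]
ee_rot: [-0.674, 0.739, -0.0, -0.0]
contact_force: [0.2, 0.5, 0.2]
gripper_width: 50.0
grasp_force: 0.0
```

Run:
```python
from h import *
from bench import *
d=get_image("wrist");print(read_state()["gripper_width"])
cv2.imwrite("pics/w2.png",d["img"][:,:,::-1])
```

```text
50.027391718689714
```

View pics/w2.png

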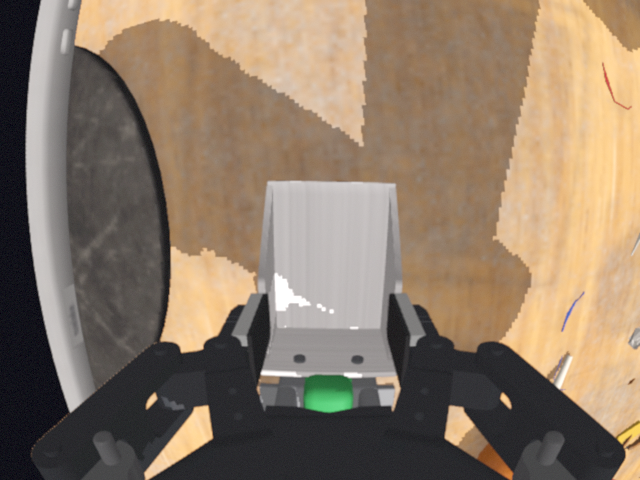

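Wrist view: pads at (255,330) and (400,330), beside or over the pan walls (columns 265 and 393), with no grip force. I'll check pad heights by depth.

Run:
```python
from h import *
from bench import *
s=read_state();d=get_image("wrist");P=wcloud(d,s);print(s["gripper_width"],s["grasp_force"],s["position"])
for v in(298,320,350): 
  print(v,[(u,*(P[v,u]).round()) for u in(234,242,250,256,262,267,272,280,320,380,386,391,396,402,410)])
```

```text
50.027391718689714 0.0 [369.23574159 203.53732871   4.39802225]
298 [(234, np.float64(424.0), np.float64(213.0), np.float64(1.0)), (242, np.float64(419.0), np.float64(213.0), np.float64(1.0)), (250, np.float64(399.0), np.float64(189.0), np.float64(55.0)), (256, np.float64(397.0), np.float64(189.0), np.float64(54.0)), (262, np.float64(395.0), np.float64(189.0), np.float64(54.0)), (267, np.float64(394.0), np.float64(192.0), np.float64(49.0)), (272, np.float64(399.0), np.float64(208.0), np.float64(15.0)), (280, np.float64(397.0), np.float64(214.0), np.float64(3.0)), (320, np.float64(375.0), np.float64(215.0), np.float64(3.0)), (380, np.float64(343.0), np.float64(218.0), np.float64(3.0)), (386, np.float64(342.0), np.float64(212.0), np.float64(17.0)), (391, np.float64(344.0), np.float64(195.0), np.float64(52.0)), (396, np.float64(342.0), np.float64(194.0), np.float64(54.0)), (402, np.float64(340.0), np.float64(195.0), np.float64(54.0)), (410, np.float64(326.0), np.float64(222.0), np.float64(0.0))]
320 [(234, np.float64(404.0), np.float64(192.0), np.float64(67.0)), (242, np.float64(399.0),
[... 1104 characters left out ...]
77.0)), (262, np.float64(396.0), np.float64(206.0), np.float64(65.0)), (267, np.float64(395.0), np.float64(211.0), np.float64(58.0)), (272, np.float64(401.0), np.float64(231.0), np.float64(28.0)), (280, np.float64(397.0), np.float64(230.0), np.float64(29.0)), (320, np.float64(377.0), np.float64(234.0), np.float64(25.0)), (380, np.float64(347.0), np.float64(237.0), np.float64(26.0)), (386, np.float64(344.0), np.float64(234.0), np.float64(30.0)), (391, np.float64(346.0), np.float64(214.0), np.float64(60.0)), (396, np.float64(345.0), np.float64(208.0), np.float64(70.0)), (402, np.float64(345.0), np.float64(202.0), np.float64(79.0)), (410, np.float64(343.0), np.float64(198.0), np.float64(85.0))]
```

>>> jog_arm([
  [85,[0,0,0],[0,0,0]],
  [85,[0,0,0],[0,0,0]],
  [85,[0,0,0],[0,0,0]],
  [85,[0,0,0],[0,0,0]],
])

```text
clock: 5.5
position: [369.2, 203.5, 4.4]
ee_rot: [-0.674, 0.739, -0.0, -0.0]
contact_force: [-0.9, 0.4, 0.1]
gripper_width: 85.0
grasp_force: 0.0
```

Run:
```python
from h import *
from bench import *
s=read_state();d=get_image("wrist");P=wcloud(d,s);print(s["gripper_width"],s["joints"])
z=d["range_z"];ok=(z>0)&(z<150)
T=(P-s["position"])@R.from_quat(s["ee_rot"]).as_matrix()
for sg in(1,-1):
    m=ok&(sg*T[...,1]>30)&(np.abs(T[...,1])<60)&(np.abs(T[...,0])<20)&(T[...,2]>-80)
    p=T[m];i=np.argsort(-p[:,2])[::20][:12];print(p[i].round())
```

```text
84.967292281873 [ 8.92547697e-01  3.06697779e-01 -7.16503775e-01  1.06722049e-05
 -5.47639064e-01 -9.85146716e-01]
[[ -1.  42. -50.]
 [  7.  42. -51.]
 [  7.  42. -52.]
 [ -1.  42. -53.]
 [  8.  42. -53.]
 [ -9.  42. -54.]
 [ 11.  48. -54.]
 [ -2.  42. -55.]
 [ 11.  46. -55.]
 [  4.  42. -56.]
 [ -6.  42. -56.]
 [  7.  42. -56.]]
[[ -2. -44. -50.]
 [  2. -43. -51.]
 [  6. -43. -52.]
 [ -5. -43. -53.]
 [ -6. -43. -53.]
 [ -8. -43. -54.]
 [ -0. -43. -54.]
 [ 11. -48. -55.]
 [ 12. -48. -55.]
 [  8. -43. -55.]
 [  0. -43. -56.]
 [ 12. -47. -56.]]
```

The fingertips sit about 44 mm behind the reported TCP, so the pads passed over the walls. I'll go lower, guided by force, and a little forward to keep clear of the holder.

>>> jog_arm([
  [85,[0.06,0,0.1],[0,0,0]],
  [85,[0.06,0,0.2],[0,0,0]],
  [85,[0.06,0,0.25],[0,0,0]],
  [85,[0.06,0,0.25],[0,0,0]],
])

```text
clock: 6.05
position: [368.4, 197.2, -21.2]
ee_rot: [-0.674, 0.739, -0.0, -0.001]
contact_force: [0.4, 0.7, -0.4]
gripper_width: 84.9
grasp_force: 0.0
```

Run:
```python
from h import *
from bench import *
s=read_state();d=get_image("wrist");P=wcloud(d,s)
print(s["position"],s["contact_force"])
print("pan floor",P[240,300:345:10].round(1))
z=d["range_z"];T=(P-s["position"])@R.from_quat(s["ee_rot"]).as_matrix()
m=(z>0)&(z<150)&(abs(T[...,1])>30)&(abs(T[...,1])<60)&(abs(T[...,0])<20)&(T[...,2]>-80);print(T[m][:,2].max(),P[m][:,2].min())
t=get_image("scene");np.savez("pics/s2.npz",**t);cv2.imwrite("pics/s2.png",cv2.resize(t["img"][130:330,90:310],(770,700))[:600,:,::-1])
```

```text
[368.43825166 197.2467685  -21.23096914] [ 0.38358761  0.69503622 -0.35686272]
pan floor [[378.8 168.2   3.4]
 [374.5 168.9   2.3]
 [370.1 169.3   2.6]
 [365.8 169.7   2.4]
 [361.4 170.    2.9]]
-40.98876138907366 19.809353222192932
```

View pics/s2.png

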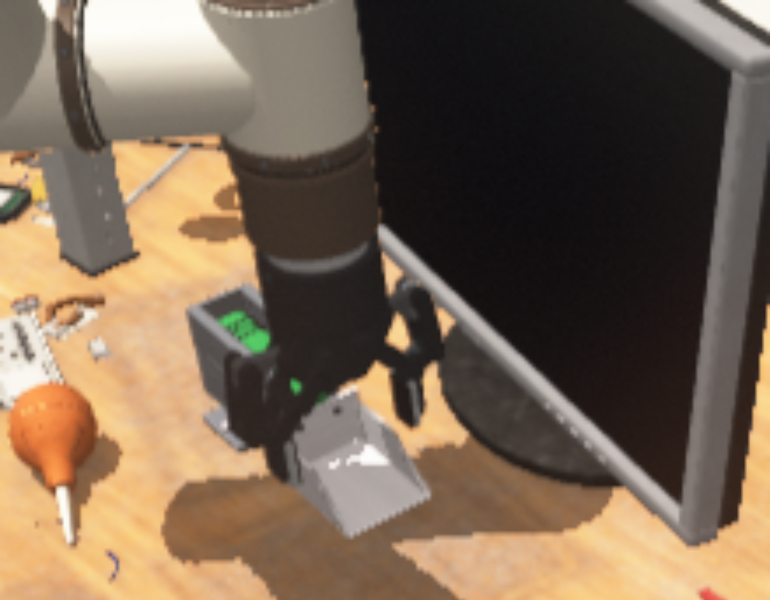

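Crop shows open fingers straddling the pan at (275,460) and (410,400), tips still about 25 mm above the worktop. I'll descend 13 mm and close.

>>> jog_arm([
  [85,[0,0,0.07],[0,0,0]],
  [85,[0,0,0.13],[0,0,0]],
  [85,[0,0,0.13],[0,0,0]],
  [60,[0,0,0.13],[0,0,0]],
  [55,[0,0,0.13],[0,0,0]],
  [50,[0,0,0.13],[0,0,0]],
  [50,[0,0,0.13],[0,0,0]],
  [50,[0,0,0.13],[0,0,0]],
])

```text
clock: 7.15
position: [368.7, 197.6, -33.2]
ee_rot: [-0.674, 0.739, -0.0, 0.0]
contact_force: [-0.6, -0.7, 6.1]
gripper_width: 63.2
grasp_force: 66.2
```

>>> jog_arm([
  [45,[0,0,-0.08],[0,0,0]],
  [45,[0,0,-0.2],[0,0,0]],
  [45,[0,0,-0.4],[0,0,0]],
  [45,[0,0,-0.6],[0,0,0]],
  [45,[0,0,-0.6],[0,0,0]],
  [45,[0,0,-0.6],[0,0,0]],
])

```text
clock: 7.9
position: [368.3, 197.2, 26.2]
ee_rot: [-0.673, 0.739, 0.0, -0.0]
contact_force: [0.7, 1.2, -1.0]
gripper_width: 62.7
grasp_force: 65.8
```

Run:
```python
from h import *
from bench import *
s=read_state();t=get_image("scene");cv2.imwrite("pics/s3.png",cv2.resize(t["img"][130:330,90:310],(660,600))[:,:,::-1])
print(s["gripper_width"],s["grasp_force"],s["contact_force"])
d=get_image("wrist");P=wcloud(d,s);print(P[160:300:20,328].round(1),P[240,290:370:20].round(1))
```

```text
62.703147456215625 65.80631375312805 [ 0.71659349  1.17546799 -1.03086283]
[[3.635e+02 1.381e+02 1.400e+00]
 [3.646e+02 1.493e+02 1.200e+00]
 [3.656e+02 1.607e+02 3.000e-01]
 [3.654e+02 1.577e+02 6.230e+01]
 [3.662e+02 1.662e+02 6.150e+01]
 [3.670e+02 1.747e+02 6.190e+01]
 [3.678e+02 1.834e+02 6.210e+01]] [[381.6 164.7  61.7]
 [373.4 165.4  62. ]
 [365.4 166.2  61.7]
 [357.3 166.5  63.4]]
```

View pics/s3.png

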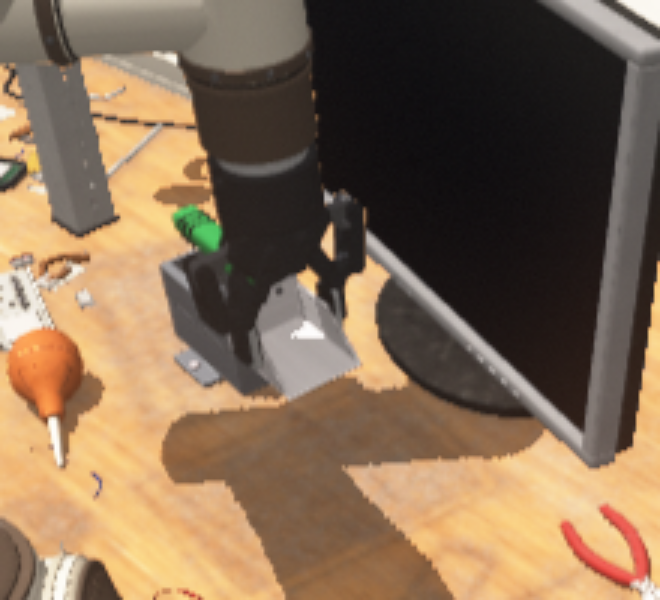

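Scoop lifted out level, handle clear above the trough (handle at (195,225)). Carrying it along -y.

>>> jog_arm([
  [45,[0.25,-0.02,0],[0,0,0]],
  [45,[0.6,-0.05,0],[0,0,0]],
  [45,[0.95,-0.08,0],[0,0,0]],
  [45,[0.95,-0.08,0],[0,0,0]],
])

```text
clock: 8.5
position: [366.4, 99.8, 25.5]
ee_rot: [-0.672, 0.74, 0.0, -0.002]
contact_force: [0.1, 0.3, -0.5]
gripper_width: 63.2
grasp_force: 65.9
```

>>> jog_arm([
  [45,[0.3,-0.02,0.05],[0,0,0]],
  [45,[0.6,-0.05,0.15],[0,0,0]],
  [45,[0.86,-0.07,0.3],[0,0,0]],
  [45,[0.86,-0.07,0.45],[0,0,0]],
  [45,[0.86,-0.07,0.54],[0,0,0]],
  [45,[0.86,-0.07,0.54],[0,0,0]],
])

```text
clock: 9.25
position: [366.7, 16.2, -28.2]
ee_rot: [-0.674, 0.739, 0.0, -0.001]
contact_force: [-0.2, 0.1, -1.1]
gripper_width: 63.1
grasp_force: 65.9
```

>>> jog_arm([
  [45,[0,0,0.03],[0,0,0]],
  [45,[0,0,0.05],[0,0,0]],
  [45,[0,0,0.05],[0,0,0]],
])

```text
clock: 9.62
position: [367.0, 16.1, -32.5]
ee_rot: [-0.674, 0.739, -0.0, 0.0]
contact_force: [0.3, -0.5, -0.7]
gripper_width: 62.9
grasp_force: 65.9
```

>>> jog_arm([
  [85,[0,0,0],[0,0,0]],
  [85,[0,0,0],[0,0,0]],
  [85,[0,0,0],[0,0,0]],
  [85,[0,0,-0.1],[0,0,0]],
  [85,[0,0,-0.5],[0,0,0]],
  [85,[0,0,-1],[0,0,0]],
  [85,[0,0,-1],[0,0,0]],
])

```text
clock: 10.5
position: [369.8, 17.3, 71.3]
ee_rot: [-0.674, 0.739, -0.002, 0.005]
contact_force: [-0.5, 0.1, -0.9]
gripper_width: 85.3
grasp_force: 0.0
```

```bash
cat >> h.py <<'E'
def look(s,d,x0=200,x1=480,y0=-120,y1=230):
    P=wcloud(d,s);H=hsv(d);g=(H[...,0]>40)&(H[...,0]<85)&(H[...,1]>100)&(P[...,2]>40)
    k,l,st,_=cv2.connectedComponentsWithStats(g.astype(np.uint8));i=1+st[1:,4].argmax()
    print("green",rect(P[l==i]),"z",np.median(P[l==i][:,2]),st[i][:4]);return P
E
python3 - <<'E'
from h import *
from bench import *
s=read_state();d=get_image("wrist");P=look(s,d);np.savez("pics/w3.npz",**d)
x,y,z=P[...,0],P[...,1],P[...,2];H=hsv(d)
m=(z>1.0)&(z<50)&(H[...,1]<50)&(x>310)&(x<420)&(y>-60)&(y<90);print(m.sum(),rect(P[m]))
cv2.imwrite("pics/w3.png",d["img"][:,:,::-1])
print(s["position"],s["ee_rot"],s["joints"])
E
```

```text
green (array([368.4,  31.8]), array([177.6,  20.6]), 83.8) z 61.40681893707083 [316 316  35  97]
14089 (array([365.1,  25.7]), array([108.5,  70.6]), 84.4)
[369.78804908  17.31996746  71.28510282] [-0.67382528  0.73887149 -0.00156591  0.0050955 ] [ 0.49370263  0.09264476 -0.75883554  0.00085909 -0.70866946 -0.58637491]
```

View pics/w3.png

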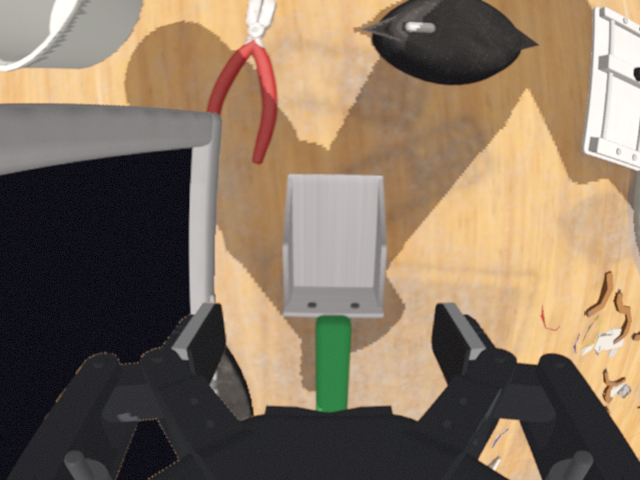

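Wrist view: scoop stands free, lip at (290-382,177), back wall at row 305, handle at column 333. Pliers, mouse and monitor are clear. Moving above the handle with a 20° lean.

>>> jog_arm([
  [60,[-0.3,0,0],[0,0.12,0]],
  [60,[-0.6,0,0],[0,0.24,0]],
  [60,[-0.74,0,0],[0,0.333,0]],
  [60,[-0.74,0,0],[0,0.333,0]],
  [60,[-0.74,0,0],[0,0.333,0]],
])

```text
clock: 11.18
position: [372.7, 88.8, 66.7]
ee_rot: [-0.663, 0.728, -0.117, -0.129]
contact_force: [-0.7, -0.4, -0.7]
gripper_width: 60.1
grasp_force: 0.0
```

```bash
cat > g.py <<'E'
from h import *
from bench import *
s=read_state();d=get_image("wrist");P=wcloud(d,s);Rm=R.from_quat(s["ee_rot"]).as_matrix()
H=hsv(d);g=(H[...,0]>40)&(H[...,0]<85)&(H[...,1]>100)&(P[...,2]>40)&(np.abs(P[...,0]-370)<60)&(P[...,1]<175)
p=P[g];print(s["position"],s["gripper_width"]);print("green",g.sum(),rect(p),np.median(p[:,2]),p[:,1].min())
x,y,z=P[...,0],P[...,1],P[...,2]
m=(z>1.5)&(z<5)&(H[...,1]<50)&(x>325)&(x<410)&(y>-60)&(y<70);print("pan",rect(P[m]))
# handle line at given y
a=np.polyfit(p[:,1],p[:,0],1);print("x at y109",np.polyval(a,109),a)
print("tool axes",Rm.T.round(3))
G=s["position"]-57*Rm[:,2];print("G",G.round(1))
E
python3 g.py
```

```text
[372.74387462  88.77575278  66.67433463] 60.08442462989505
green 7120 (array([377.3, 107.8]), array([111.7,  21.3]), 84.1) 61.53783793173077 51.96028076502404
pan (array([367.1,  14. ]), array([84.6, 75. ]), 84.7)
x at y109 377.3053143473042 [1.00788916e-01 3.66319323e+02]
tool axes [[-0.087 -0.935  0.343]
 [-0.996  0.093  0.002]
 [-0.034 -0.341 -0.939]]
G [374.7 108.2 120.2]
```

>>> jog_arm([
  [60,[-0.11,-0.027,0.3],[0,0,0]],
  [60,[-0.2,-0.027,0.54],[0,0,0]],
  [60,[-0.236,-0.027,0.638],[0,0,0]],
  [60,[-0.236,-0.027,0.638],[0,0,0]],
  [30,[-0.236,-0.027,0.638],[0,0,0]],
  [15,[-0.236,-0.027,0.638],[0,0,0]],
  [10,[-0.236,-0.027,0.638],[0,0,0]],
  [10,[-0.236,-0.027,0.638],[0,0,0]],
  [10,[-0.236,-0.027,0.638],[0,0,0]],
])

```text
clock: 12.35
position: [376.9, 90.2, -0.2]
ee_rot: [-0.664, 0.728, -0.117, -0.128]
contact_force: [-1.0, 2.5, 6.4]
gripper_width: 21.3
grasp_force: 60.6
```

>>> jog_arm([
  [5,[0.03,0,-0.09],[0,0,0]],
  [5,[0.12,0,-0.33],[0,0,0]],
  [5,[0.25,0,-0.68],[0,0,0]],
  [5,[0.36,0,-1],[0,0,0]],
  [5,[0.36,0,-1],[0,0,0]],
  [5,[0.36,0,-1],[0,0,0]],
])

```text
clock: 13.1
position: [375.7, 89.6, 105.1]
ee_rot: [-0.663, 0.728, -0.116, -0.129]
contact_force: [-0.8, -0.5, -1.6]
gripper_width: 21.3
grasp_force: 59.7
```

```bash
cat > k.py <<'E'
# scoop pose in tool frame, from pan floor plane + lip edge + side edges
from h import *
from bench import *
s=read_state();d=get_image("wrist");np.savez("pics/last.npz",**d);P=wcloud(d,s);Rm=R.from_quat(s["ee_rot"]).as_matrix()
T=(P-s["position"])@Rm
print(s["position"],s["ee_rot"],s["gripper_width"],s["grasp_force"])
cv2.imwrite("pics/last.png",d["img"][:,:,::-1])
for v in range(120,320,15): print(v,P[v,333].round(1),T[v,333].round(1))
E
python3 k.py
```

```text
[375.69182412  89.62017383 105.13053496] [-0.66319297  0.72804881 -0.11645244 -0.12868117] 21.275580690483903 59.73175227642059
120 [365.8   4.5 108.5] [81.7  2.  26.1]
135 [366.6  13.1 108. ] [73.4  1.9 23.6]
150 [367.4  21.8 108.4] [65.3  1.9 20.3]
165 [368.2  30.1 108.1] [57.4  1.9 17.8]
180 [368.9  37.9 106.4] [49.4  1.9 16.6]
195 [371.7  57.2 167.1] [ 51.8   1.1 -47.1]
210 [372.2  62.6 166.7] [ 46.6   1.1 -48.6]
225 [372.7  68.1 167.1] [ 41.6   1.  -50.8]
240 [373.2  73.5 166.8] [ 36.4   1.  -52.4]
255 [373.7  78.8 166.3] [ 31.2   1.  -53.8]
270 [374.2  84.1 167.2] [ 26.5   1.  -56.4]
285 [374.7  89.5 166.4] [ 21.1   1.  -57.5]
300 [375.2  94.8 167.3] [ 16.4   1.  -60.2]
315 [375.7 100.1 168.2] [ 11.8   1.  -62.8]
```

View pics/last.png

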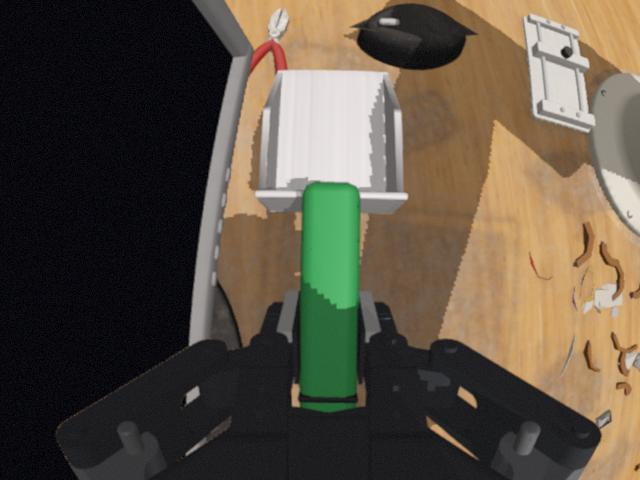

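Wrist view: scoop held by the handle, level, pan at (265-400, 70-205), centred in the fingers. Now carrying it to the bin side and yawing.

>>> jog_arm([
  [5,[0.3,-0.01,0.07],[0,0,0]],
  [5,[0.65,-0.03,0.15],[0,0,0]],
  [5,[0.95,-0.04,0.22],[0,0,0]],
])

```text
clock: 13.52
position: [370.3, -8.3, 116.4]
ee_rot: [-0.663, 0.728, -0.117, -0.13]
contact_force: [0.2, 0.2, -0.6]
gripper_width: 20.6
grasp_force: 59.8
```

>>> jog_arm([
  [5,[0.4,-0.01,0.09],[0,0,0]],
  [5,[0.8,-0.03,0.18],[0,0,0]],
  [5,[0.95,-0.04,0.22],[0,0,0]],
])

```text
clock: 13.9
position: [364.6, -105.4, 128.2]
ee_rot: [-0.663, 0.728, -0.116, -0.13]
contact_force: [0.4, -0.4, -1.1]
gripper_width: 20.9
grasp_force: 59.7
```

>>> jog_arm([
  [5,[0.4,-0.01,0.09],[0,0,0]],
  [5,[0.8,-0.03,0.18],[0.05,0,-0.14]],
  [5,[0.95,-0.04,0.22],[0.1,0,-0.28]],
  [5,[0.95,-0.04,0.22],[0.15,0,-0.42]],
  [5,[0.95,-0.04,0.22],[0.206,0,-0.563]],
  [5,[0.95,-0.04,0.22],[0.257,0,-0.704]],
  [5,[0.95,-0.04,0.22],[0.309,0,-0.845]],
  [5,[0.95,-0.04,0.22],[0.343,0,-0.939]],
  [5,[0.95,-0.04,0.22],[0.343,0,-0.939]],
])

```text
clock: 15.02
position: [360.0, -200.6, 139.8]
ee_rot: [0.938, -0.3, 0.164, 0.053]
contact_force: [0.5, -0.5, -1.5]
gripper_width: 21.0
grasp_force: 59.7
```

Run:
```python
from bench import *
from h import *
s=read_state();Rm=R.from_quat(s["ee_rot"]).as_matrix();print(s["position"],s["joints"].round(2),Rm.T.round(3),np.degrees(np.arctan2(Rm[1,0],Rm[0,0])))
```

```text
[ 360.03222075 -200.5528455   139.75101947] [ 0.04 -0.13 -0.96  0.45 -0.5   0.54] [[ 0.766 -0.546  0.34 ]
 [-0.581 -0.814  0.   ]
 [ 0.276 -0.198 -0.941]] -35.486006729793445
```

>>> jog_arm([
  [5,[0.24,0.36,0.14],[0,0,0]],
  [5,[0.48,0.72,0.28],[0,0,0]],
  [5,[0.48,0.72,0.28],[0,0,0]],
])

```text
clock: 15.4
position: [363.9, -292.5, 129.6]
ee_rot: [0.938, -0.302, 0.164, 0.053]
contact_force: [-0.8, -0.4, -1.6]
gripper_width: 21.6
grasp_force: 59.9
```

>>> jog_arm([
  [5,[0.24,0.36,0.14],[0.05,0,-0.14]],
  [5,[0.48,0.72,0.28],[0.1,0,-0.28]],
  [5,[0.48,0.72,0.28],[0.154,0,-0.427]],
  [5,[0.48,0.72,0.28],[0.207,0,-0.574]],
  [5,[0.48,0.72,0.28],[0.207,0,-0.574]],
  [5,[0.48,0.72,0.28],[0.207,0,-0.574]],
])

```text
clock: 16.15
position: [367.3, -380.4, 120.1]
ee_rot: [0.985, 0.012, 0.173, -0.003]
contact_force: [-0.3, 0.3, -0.4]
gripper_width: 21.0
grasp_force: 59.9
```

```bash
cat > b.py <<'E'
from bench import *
from h import *
s=read_state();d=get_image("wrist");np.savez("pics/last.npz",**d);P=wcloud(d,s);H=hsv(d)
Rm=R.from_quat(s["ee_rot"]).as_matrix();print(s["position"],s["joints"].round(2),Rm.T.round(3),"yaw",np.degrees(np.arctan2(Rm[1,0],Rm[0,0])),s["grasp_force"],s["contact_force"])
x,y,z=P[...,0],P[...,1],P[...,2]
blue=(H[...,0]>105)&(H[...,0]<128)&(H[...,1]>130)&(x>380)&(x<640)&(y<-320)&(y>-440);p=P[blue]
print("blue",rect(p),"rim",rect(P[blue&(z>18)]),"n",blue.sum())
f=blue&(z>1)&(z<9);print("floor",rect(P[f]),np.median(P[f][:,2]))
o=(H[...,0]<14)&(H[...,1]>170)&(H[...,2]>80)&(x>450)&(x<640)&(y<-320)&(y>-440)&(z>5);print("buf",rect(P[o]),np.percentile(P[o][:,2],[5,95]))
g=(H[...,0]>40)&(H[...,0]<85)&(H[...,1]>100)&(np.abs(y-s["position"][1])<40);g[330:]=0;p=P[g];print("handle fit (x,y)",np.polyfit(p[:,0],p[:,1],1),np.polyval(np.polyfit(p[:,0],p[:,1],1),s["position"][0]+76),np.median(p[:,2]))
cv2.imwrite("pics/last.png",d["img"][:,:,::-1])
E
python3 b.py
```

```text
[ 367.26074558 -380.40617728  120.11558563] [-0.65  0.2  -0.39 -0.33 -0.73  2.47] [[ 0.94   0.023  0.34 ]
 [ 0.025 -1.    -0.001]
 [ 0.34   0.009 -0.94 ]] yaw 1.3867242433802396 59.92790758609772 [-0.25778587  0.30767285 -0.44786757]
blue (array([ 504.7, -376.5]), array([204.5,  79.7]), 1.5) rim (array([ 504.7, -376.5]), array([204.5,  79.7]), 1.5) n 5269
floor (array([ 503.9, -377.4]), array([190.8,  74.8]), 1.5) 5.937496178142439
buf (array([ 559.1, -370.7]), array([63.4, 43.3]), 75.7) [14.16772645 31.41282633]
handle fit (x,y) [ 4.80593682e-03 -3.83179787e+02] -381.04950422955073 181.2527360663483
```

View pics/last.png

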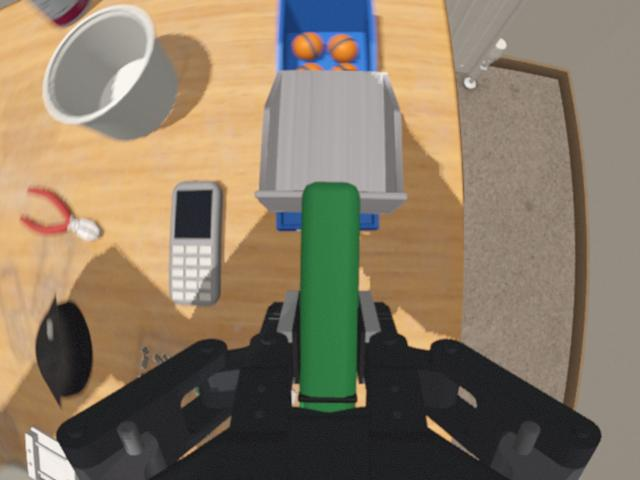

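Wrist view: pan level over the bin front, buffers visible ahead at (308-345, 45-70), phone at (195,240) and pot at (110,75) clear. Checking the pan's centre line numerically.

```bash
cat > c.py <<'E'
from h import *
import sys
d=dict(np.load("pics/last.npz"))
H=hsv(d);z=d["range_z"]
v,u=np.mgrid[:480,:640];K=d["intrinsics"]
s=dict(position=np.zeros(3),ee_rot=np.array([0,0,0,1.]));T=wcloud(d,s)   # tool frame
# scoop frame approx: rotate tool by lean 20deg about y; pan points = gray & below-handle
a=np.radians(20);X=T@np.array([np.cos(a),0,np.sin(a)]);Z=-T@np.array([-np.sin(a),0,np.cos(a)]);Y=T[...,1]
pan=(z>0)&(H[...,1]<60)&(X>25)&(X<130)&(abs(Y)<45)&(Z>-8)&(Z<50);pan[330:]=0
for lo,hi in[(30,36),(36,40),(45,50),(60,65),(80,85),(95,100),(108,113),(113,117)]:
    m=pan&(X>lo)&(X<hi); y=Y[m]
    if m.sum()>10: print(lo,m.sum(),"Y",y.min().round(1),y.max().round(1),"mid",((y.min()+y.max())/2).round(1),"Zmin/max",Z[m].min().round(1),np.median(Z[m]).round(1),Z[m].max().round(1))
print("Xmax",np.percentile(X[pan],[0.5,99.8]))
g=(H[...,0]>40)&(H[...,0]<85)&(H[...,1]>100)&(abs(Y)<20)&(X<50)&(X>-30)
for lo in range(-20,40,10):
    m=g&(X>lo)&(X<lo+10); print("handle",lo,Y[m].min().round(1),Y[m].max().round(1),np.median(Z[m]).round(1)) if m.sum()>20 else 0
E
python3 c.py
```

```text
30 1382 Y -29.9 33.4 mid 1.8 Zmin/max 0.1 32.4 45.9
36 384 Y -29.8 33.5 mid 1.8 Zmin/max 33.3 44.2 46.1
45 764 Y -30.0 33.9 mid 1.9 Zmin/max 0.7 3.3 36.5
60 1287 Y -29.7 34.1 mid 2.2 Zmin/max 0.1 2.7 36.0
80 1100 Y -29.2 33.9 mid 2.3 Zmin/max 0.4 2.6 34.1
95 946 Y -29.1 34.3 mid 2.6 Zmin/max -0.5 2.5 21.7
108 809 Y -29.2 34.6 mid 2.7 Zmin/max 0.4 2.5 10.6
113 548 Y -28.8 34.3 mid 2.8 Zmin/max 0.3 1.9 6.0
Xmax [ 34.21590641 118.52471293]
handle -20 -9.8 11.4 61.2
handle -10 -10.7 12.4 61.2
handle 0 -9.4 11.8 61.2
handle 10 -9.4 11.7 61.2
handle 20 -9.1 12.1 61.1
handle 30 -9.2 11.9 60.9
```

>>> jog_arm([
  [5,[0,-0.006,0.2],[0.002,0,-0.005]],
  [5,[-0.06,-0.01,0.5],[0.004,0,-0.011]],
  [5,[-0.16,-0.013,0.85],[0.004,0,-0.011]],
  [5,[-0.16,-0.013,0.85],[0.004,0,-0.011]],
  [5,[-0.16,-0.013,0.85],[0.004,0,-0.011]],
])

```text
clock: 16.82
position: [382.0, -379.3, 36.6]
ee_rot: [0.985, 0.017, 0.174, -0.002]
contact_force: [0.0, 0.6, -1.2]
gripper_width: 21.0
grasp_force: 59.9
```

```bash
python3 b.py; python3 c.py | grep -E "^(36|60|95|113)"
python3 - <<'E'
# bin side walls in world, either side of pan
from h import *
from bench import *
s=read_state();d=get_image("wrist");P=wcloud(d,s);H=hsv(d);x,y,z=P[...,0],P[...,1],P[...,2]
b=(H[...,0]>105)&(H[...,0]<128)&(H[...,1]>130)&(y<-320)&(y>-440)
for lo in range(410,620,20):
    q=y[b&(x>lo)&(x<lo+20)&(z>2)]
    if len(q)>5: print(lo,len(q),q.min().round(1),q.max().round(1),"mid",((q.min()+q.max())/2).round(1))
E
```

```text
[ 382.03493029 -379.31879968   36.55397555] [-0.64  0.34 -0.44 -0.42 -0.55  2.58] [[ 0.939  0.034  0.342]
 [ 0.035 -0.999  0.002]
 [ 0.342  0.01  -0.94 ]] yaw 2.0533430906809573 59.8734587430954 [ 0.00689163  0.58071602 -1.24918629]
blue (array([ 487.9, -377.8]), array([196.3,  81.2]), 1.3) rim (array([ 481.6, -378. ]), array([183.8,  81.2]), 1.3) n 7891
floor (array([ 496.8, -377.3]), array([178.2,  75.2]), 1.5) 5.773897915903147
buf (array([ 545.2, -376.1]), array([46.2, 55.8]), 2.5) [18.21518941 30.53039894]
handle fit (x,y) [ 1.43925599e-02 -3.85669186e+02] -379.07689095129246 97.74893839035923
36 387 Y -30.2 33.4 mid 1.6 Zmin/max 33.4 44.2 46.2
60 1286 Y -30.0 34.0 mid 2.0 Zmin/max 0.8 2.8 36.3
95 928 Y -29.1 34.4 mid 2.7 Zmin/max 0.4 2.5 21.6
113 545 Y -28.8 34.5 mid 2.8 Zmin/max 0.2 1.9 6.2
410 1499 -420.0 -338.9 mid -379.4
470 17 -338.9 -337.4 mid -338.1
490 343 -417.8 -337.0 mid -377.4
510 1891 -417.6 -336.4 mid -377.0
530 1554 -417.3 -336.3 mid -376.8
550 1214 -416.4 -338.2 mid -377.3
570 422 -413.0 -338.0 mid -375.5
```

>>> jog_arm([
  [5,[-0.05,0,0.14],[0,0,0]],
  [5,[-0.08,0,0.22],[0,0,0]],
  [5,[-0.1,0,0.28],[0,0,0]],
  [5,[-0.11,0,0.3],[0,0,0]],
  [5,[-0.11,0,0.3],[0,0,0]],
])

```text
clock: 17.55
position: [381.3, -379.4, 4.8]
ee_rot: [0.985, 0.017, 0.174, -0.003]
contact_force: [-4.5, 2.0, 9.0]
gripper_width: 21.1
grasp_force: 61.2
```

```bash
python3 b.py; python3 c.py | grep -E "^(36|60|95|113)"
```

```text
[ 381.29518307 -379.41507533    4.75155669] [-0.65  0.4  -0.45 -0.47 -0.5   2.65] [[ 0.939  0.033  0.343]
 [ 0.035 -0.999  0.001]
 [ 0.343  0.011 -0.939]] yaw 2.0321493288623933 61.170989871025085 [-4.49613288  1.98348459  8.99510045]
blue (array([ 473.4, -377.9]), array([169.2,  81.3]), 1.5) rim (array([ 467.6, -378.1]), array([157.6,  81.3]), 1.5) n 13401
floor (array([ 483.2, -377.8]), array([149.8,  75.2]), 1.5) 5.816527179757665
buf (array([ 530.1, -377.2]), array([16. , 55.2]), 1.0) [17.10672382 29.29994472]
handle fit (x,y) [ 1.51020151e-02 -3.86080635e+02] -379.17455635027557 66.22647772848457
36 436 Y -40.1 42.2 mid 1.1 Zmin/max 1.1 44.8 46.6
60 1318 Y -39.4 42.7 mid 1.7 Zmin/max 1.2 3.5 36.5
95 974 Y -44.8 43.1 mid -0.9 Zmin/max -4.3 3.6 23.1
113 576 Y -44.7 36.6 mid -4.1 Zmin/max -3.4 3.2 20.7
```

>>> jog_arm([
  [5,[0.04,0,0.015],[0,0,0]],
  [5,[0.1,0.001,0.036],[0,0,0]],
  [5,[0.17,0.002,0.062],[0,0,0]],
  [5,[0.24,0.003,0.087],[0,0,0]],
  [5,[0.31,0.003,0.113],[0,0,0]],
  [5,[0.38,0.004,0.139],[0,0,0]],
  [5,[0.45,0.005,0.164],[0,0,0]],
  [5,[0.52,0.006,0.19],[0,0,0]],
  [5,[0.59,0.006,0.215],[0,0,0]],
])

```text
clock: 18.73
position: [443.6, -378.7, 5.0]
ee_rot: [0.985, 0.017, 0.174, -0.002]
contact_force: [-8.4, -0.7, 8.7]
gripper_width: 21.3
grasp_force: 61.5
```

```bash
python3 b.py; python3 c.py | grep -E "^(36|60|95|113|Xm)"
```

```text
[ 443.56979572 -378.65467455    5.00379444] [-0.57  0.44 -0.38 -0.42 -0.5   2.51] [[ 0.939  0.033  0.342]
 [ 0.035 -0.999  0.002]
 [ 0.342  0.01  -0.94 ]] yaw 2.0427238881357273 61.494566202163696 [-8.4229975  -0.69953367  8.69273059]
blue (array([ 506.2, -377.3]), array([192.3,  81.6]), 1.3) rim (array([ 506.2, -377.3]), array([192.3,  81.6]), 1.3) n 20512
floor (array([ 506.3, -377.1]), array([185.,  75.]), 1.4) 5.914214310487709
buf (array([ 529.8, -362.3]), array([ 69.3, 144.8]), 76.2) [21.51884558 32.41412763]
handle fit (x,y) [ 1.32203261e-02 -3.85389476e+02] -378.52059349821235 66.35673530251387
36 414 Y -40.6 37.6 mid -1.5 Zmin/max 6.3 44.5 46.3
60 1321 Y -40.3 42.1 mid 0.9 Zmin/max 1.2 3.2 36.1
95 957 Y -39.9 42.2 mid 1.2 Zmin/max 0.9 3.2 41.1
113 262 Y -39.3 36.0 mid -1.6 Zmin/max -0.0 3.0 46.3
Xmax [ 34.27453069 123.43765403]
```

>>> jog_arm([
  [5,[0.06,0.001,0.022],[0,0,0]],
  [5,[0.13,0.001,0.047],[0,0,0]],
  [5,[0.2,0.002,0.073],[0,0,0]],
  [5,[0.26,0.003,0.095],[0,0,0]],
  [5,[0.29,0.003,0.106],[0,0,0]],
  [5,[0.29,0.003,0.106],[0,0,0]],
])

```text
clock: 19.52
position: [474.6, -377.9, 5.0]
ee_rot: [0.985, 0.017, 0.174, -0.002]
contact_force: [-5.5, -0.2, 8.6]
gripper_width: 21.0
grasp_force: 61.3
```

```bash
cat > e.py <<'E'
# buffers in scoop frame (X minus 76.5 -> scoop x), from wrist picture; each blob
from h import *
from bench import *
s0=read_state();d=get_image("wrist");print(s0["position"],s0["contact_force"].round(1),s0["grasp_force"])
H=hsv(d);s=dict(position=np.zeros(3),ee_rot=np.array([0,0,0,1.]));T=wcloud(d,s)
a=np.radians(20);X=T@np.array([np.cos(a),0,np.sin(a)])-76.5;Z=-T@np.array([-np.sin(a),0,np.cos(a)]);Y=T[...,1]-2.2
o=(H[...,0]<13)&(H[...,1]>185)&(H[...,2]>90)&(X>-60)&(X<140)&(abs(Y)<45)&(Z>3)&(Z<75)&(d["range_z"]>0)
k,l,st,_=cv2.connectedComponentsWithStats(o.astype(np.uint8))
for i in range(1,k):
    if st[i,4]>25:
        q=l==i;print(st[i,4],"x",X[q].min().round(),X[q].max().round(),"y",Y[q].min().round(),Y[q].max().round(),"z",Z[q].min().round(),Z[q].max().round(),st[i][:4])
np.savez("pics/last.npz",**d)
g=(H[...,0]>40)&(H[...,0]<85)&(H[...,1]>100)&(abs(Y)<20)&(X<-40)&(X>-100);print("handle Z",np.median(Z[g&(X>-55)]).round(1),np.median(Z[g&(X<-75)]).round(1))
E
python3 e.py
```

```text
[ 474.60101101 -377.87323815    4.97793075] [-5.5 -0.2  8.6] 61.309940814971924
handle Z 61.4 61.3
```

```bash
sed -i 's/(H\[...,0\]<13)&(H\[...,1\]>185)&(H\[...,2\]>90)/(H[...,0]<15)\&(H[...,1]>140)\&(H[...,2]>50)/; s/(Z>3)&(Z<75)/(Z>5)\&(Z<75)/' e.py; python3 e.py
python3 - <<'E'
from h import *
d=dict(np.load("pics/last.npz"));H=hsv(d)
for v in range(10,200,15): print(v,[tuple(int(q) for q in H[v,u])+(int(d["range_z"][v,u]),) for u in(280,305,333,360,385)])
E
```

```text
[ 474.62610061 -377.87375332    5.01577846] [-5.6  0.3  8.6] 61.29616856575012
537 x 24.0 44.0 y -15.0 -2.0 z 15.0 30.0 [302  45  27  42]
2025 x -3.0 45.0 y 3.0 29.0 z 14.0 31.0 [337  46  51  86]
1723 x -4.0 42.0 y -28.0 -11.0 z 16.0 31.0 [276  49  35  86]
770 x -5.0 17.0 y -15.0 -2.0 z 15.0 30.0 [301  91  28  46]
661 x -5.0 16.0 y 2.0 17.0 z 16.0 28.0 [336  93  30  43]
handle Z 61.4 61.3
10 [(109, 193, 115, 158), (108, 207, 116, 158), (108, 190, 158, 157), (108, 189, 159, 157), (108, 195, 157, 156)]
25 [(109, 175, 121, 167), (108, 195, 115, 169), (109, 193, 116, 170), (108, 192, 158, 168), (108, 190, 157, 166)]
40 [(108, 200, 115, 179), (109, 195, 118, 180), (109, 185, 117, 179), (108, 192, 158, 178), (108, 189, 159, 178)]
55 [(109, 185, 120, 190), (120, 9, 82, 172), (109, 189, 116, 190), (115, 13, 122, 171), (108, 192, 158, 188)]
70 [(13, 211, 144, 177), (12, 193, 169, 173), (158, 6, 176, 198), (175, 18, 85, 173), (14, 214, 193, 178)]
85 [(0, 9, 149, 195), (12, 198, 153, 177), (10, 8, 181, 197), (2, 50, 71, 180), (8, 8, 136, 190)]
100 [(12, 198, 152, 174), (120, 12, 84, 170), (0, 8, 184, 194), (14, 206, 181, 169), (10, 134, 154, 189)]
115 [(13, 209, 154, 174), (0, 21, 86, 170), (4, 10, 182, 196), (110, 19, 81, 170), (14, 216, 162, 176)]
130 [(0, 7, 185, 194), (14, 214, 155, 176), (5, 8, 183, 194), (13, 214, 154, 177), (0, 9, 136, 191)]
145 [(6, 7, 183, 195), (5, 8, 184, 195), (6, 7, 184, 194), (175, 8, 186, 194), (6, 9, 149, 195)]
160 [(6, 7, 183, 194), (10, 8, 186, 193), (0, 6, 185, 193), (5, 8, 184, 194), (6, 8, 150, 193)]
175 [(5, 8, 183, 194), (5, 8, 185, 194), (5, 8, 185, 192), (0, 8, 186, 193), (173, 6, 159, 191)]
190 [(5, 9, 173, 152), (67, 148, 105, 136), (68, 148, 129, 135), (173, 6, 171, 194), (6, 8, 160, 191)]
```

All four buffers are in the pan. Tilt the lip up about 15° while lifting gently.

>>> jog_arm([
  [5,[0.02,0,-0.015],[0,0.03,0]],
  [5,[0.04,0,-0.04],[0,0.075,0]],
  [5,[0.055,0,-0.075],[0,0.12,0]],
  [5,[0.075,0,-0.115],[0,0.165,0]],
  [5,[0.09,0,-0.155],[0,0.21,0]],
  [5,[0.1,0,-0.18],[0,0.25,0]],
  [5,[0.1,0,-0.18],[0,0.25,0]],
  [5,[0.1,0,-0.18],[0,0.25,0]],
])

```text
clock: 20.62
position: [478.3, -377.0, 23.7]
ee_rot: [0.954, 0.017, 0.3, -0.005]
contact_force: [-0.3, -0.8, -2.3]
gripper_width: 21.4
grasp_force: 59.8
```

```bash
python3 e.py; python3 -c "
from bench import *
from h import *
s=read_state();print(s['joints'].round(2),R.from_quat(s['ee_rot']).as_matrix().T.round(3))"
```

```text
[ 478.2537458  -377.01801591   23.74013258] [-0.3 -0.8 -2.3] 59.7706264257431
1311 x -30.0 11.0 y -25.0 11.0 z 12.0 29.0 [281 102  73  80]
841 x -30.0 10.0 y 1.0 28.0 z 12.0 28.0 [333 104  55  78]
176 x -34.0 -16.0 y -28.0 -15.0 z 17.0 29.0 [274 154  26  36]
301 x -34.0 -16.0 y 14.0 28.0 z 11.0 29.0 [362 154  26  37]
handle Z 60.8 61.0
[-0.71  0.44 -0.3  -0.88 -0.53  3.03] [[ 0.819  0.029  0.573]
 [ 0.035 -0.999  0.001]
 [ 0.573  0.019 -0.819]]
```

>>> jog_arm([
  [5,[0.04,0,-0.06],[0,-0.01,0]],
  [5,[0.14,0,-0.2],[0,-0.03,0]],
  [5,[0.25,0,-0.36],[0,-0.05,0]],
  [5,[0.36,0,-0.52],[0,-0.07,0]],
  [5,[0.47,0,-0.67],[0,-0.09,0]],
  [5,[0.56,0,-0.8],[0,-0.1,0]],
  [5,[0.6,0,-0.86],[0,-0.1,0]],
  [5,[0.6,0,-0.86],[0,-0.1,0]],
])

```text
clock: 21.68
position: [478.4, -376.4, 129.1]
ee_rot: [0.968, 0.017, 0.251, -0.004]
contact_force: [-0.6, -0.8, -2.1]
gripper_width: 20.9
grasp_force: 59.8
```

```bash
python3 e.py
cat > j.py <<'E'
from bench import *
from h import *
s=read_state();Rm=R.from_quat(s['ee_rot']).as_matrix();print(s['position'].round(1),s['joints'].round(2),Rm.T.round(3),"lipup",np.degrees(np.arcsin(Rm[2,0])).round(1)-20,"yaw",np.degrees(np.arctan2(Rm[1,0],Rm[0,0])).round(1))
X=Rm@R.from_euler('y',-20,degrees=True).as_matrix().T@np.array([1,0,0]) if 0 else Rm@np.array([np.cos(.349),0,np.sin(.349)])
print("scoop x dir",X.round(3),"lip",(s['position']+Rm[:,1]*2.7+X*118.5).round(1))
E
python3 j.py
```

```text
[ 478.35296871 -376.37052296  129.0848994 ] [-0.6 -0.8 -2.1] 59.82397198677063
2179 x -32.0 12.0 y -14.0 22.0 z 13.0 30.0 [302 101  75  83]
556 x -11.0 10.0 y -25.0 -14.0 z 14.0 28.0 [282 103  21  46]
1670 x -32.0 4.0 y 0.0 28.0 z 13.0 29.0 [332 115  56  70]
657 x -34.0 -16.0 y -27.0 -15.0 z 18.0 29.0 [276 153  25  37]
680 x -35.0 -16.0 y 14.0 28.0 z 17.0 29.0 [362 154  26  38]
handle Z 60.9 61.1
[ 478.  -376.3  128.4] [-0.59  0.28 -0.27 -0.48 -0.66  2.53] [[ 0.874  0.03   0.485]
 [ 0.035 -0.999  0.   ]
 [ 0.484  0.017 -0.875]] lipup 9.0 yaw 2.0
scoop x dir [0.987 0.034 0.156] lip [ 595.  -374.9  147. ]
```

>>> jog_arm([
  [5,[-0.02,-0.08,-0.02],[0,0,0]],
  [5,[-0.07,-0.25,-0.07],[0,0,0]],
  [5,[-0.12,-0.45,-0.12],[0,0,0]],
  [5,[-0.18,-0.65,-0.18],[0,0,0]],
  [5,[-0.23,-0.85,-0.23],[0,0,0]],
  [5,[-0.26,-0.963,-0.258],[0,0,0]],
])

```text
clock: 22.48
position: [438.5, -280.5, 138.3]
ee_rot: [0.968, 0.017, 0.25, -0.004]
contact_force: [0.2, 0.4, -1.6]
gripper_width: 21.1
grasp_force: 59.7
```

>>> jog_arm([
  [5,[-0.05,-0.18,-0.05],[0,0,0]],
  [5,[-0.1,-0.38,-0.1],[0,0,0]],
  [5,[-0.16,-0.58,-0.15],[0,0,0]],
  [5,[-0.21,-0.77,-0.2],[0,0,0]],
  [5,[-0.25,-0.91,-0.24],[0,0,0]],
  [5,[-0.26,-0.963,-0.258],[0,0,0]],
  [5,[-0.26,-0.963,-0.258],[0,0,0]],
])

```text
clock: 23.35
position: [400.6, -186.2, 148.5]
ee_rot: [0.968, 0.017, 0.25, -0.004]
contact_force: [0.3, 0.0, -1.9]
gripper_width: 21.0
grasp_force: 59.8
```

```bash
python3 e.py; python3 j.py
python3 - <<'E'
from h import *
from bench import *
for n in["top","scene"]:
    d=get_image(n);P=cloud(d);H=hsv(d);x,y,z=P[...,0],P[...,1],P[...,2]
    m=(H[...,1]<70)&(np.hypot(x-534.5,y+184.7)<75)&(z>79)&(z<91);p=P[m]
    c=np.c_[2*p[:,:2],np.ones(len(p))];a=np.linalg.lstsq(c,(p[:,:2]**2).sum(1),rcond=None)[0];print("pot",a[:2],len(p))
E
```

```text
[ 400.60131166 -186.19938632  148.53245521] [ 0.3  0.  -1.9] 59.76439297199249
2114 x -30.0 12.0 y -16.0 26.0 z 12.0 30.0 [298 101  86  81]
297 x -11.0 9.0 y -27.0 -17.0 z 14.0 28.0 [278 105  19  44]
198 x -34.0 -16.0 y -28.0 -16.0 z 17.0 29.0 [274 153  24  37]
351 x -35.0 -15.0 y 13.0 26.0 z 17.0 29.0 [359 153  27  38]
handle Z 60.9 61.1
[ 400.9 -186.5  148.6] [-0.14 -0.09 -0.74 -0.21 -0.43  1.91] [[ 0.874  0.031  0.485]
 [ 0.035 -0.999  0.001]
 [ 0.485  0.016 -0.874]] lipup 9.0 yaw 2.0
scoop x dir [0.987 0.035 0.157] lip [ 518.  -185.1  167.2]
pot [ 534.8638136  -184.65851436] 157
pot [ 533.99831823 -184.54179268] 323
```

>>> jog_arm([
  [5,[-0.028,0,0.029],[0,-0.067,0]],
  [5,[-0.065,0,0.085],[0,-0.15,0]],
  [5,[-0.077,0,0.12],[0,-0.25,0]],
  [5,[-0.058,0,0.128],[0,-0.35,0]],
  [5,[-0.011,0,0.108],[0,-0.45,0]],
  [5,[0.077,0,0.06],[0,-0.567,0]],
  [5,[0.189,0,0],[0,-0.683,0]],
  [5,[0.32,0,-0.063],[0,-0.8,0]],
  [5,[0.437,0,-0.103],[0,-0.9,0]],
  [5,[0.557,0,-0.131],[0,-1,0]],
])

```text
clock: 24.75
position: [445.2, -185.6, 186.9]
ee_rot: [0.964, 0.016, -0.267, 0.005]
contact_force: [0.3, -0.4, -1.9]
gripper_width: 20.8
grasp_force: 59.8
```

```bash
python3 e.py; python3 j.py
```

```text
[ 445.16689494 -185.62790281  186.92878675] [ 0.3 -0.4 -1.9] 59.8203581571579
handle Z 61.4 61.5
[ 447.7 -185.7  185.1] [-0.03  0.46 -0.03  0.04 -1.62  1.63] [[ 0.855  0.029 -0.518]
 [ 0.035 -0.999  0.002]
 [-0.517 -0.02  -0.856]] lipup -51.2 yaw 2.0
scoop x dir [ 0.627  0.021 -0.779] lip [ 522.  -186.    92.8]
```

```bash
cat > o.py <<'E'
from h import *
from bench import *
s=read_state()
for n in["wrist","top","scene"]:
    d=get_image(n);P=wcloud(d,s) if n=="wrist" else cloud(d);H=hsv(d)
    o=(H[...,0]<15)&(H[...,1]>150)&(H[...,2]>60)&(d["range_z"]>0)&(P[...,0]>380)&(P[...,0]<760)&(P[...,1]<-100)&(P[...,1]>-470)&(P[...,2]>6)
    k,l,st,_=cv2.connectedComponentsWithStats(o.astype(np.uint8))
    print(n,[(int(st[i,4]),P[l==i].mean(0).round().tolist()) for i in range(1,k) if st[i,4]>8])
E
python3 o.py
```

```text
wrist [(352, [549.0, -161.0, 31.0]), (398, [550.0, -212.0, 31.0]), (378, [515.0, -179.0, 27.0]), (248, [503.0, -173.0, 30.0]), (401, [418.0, -111.0, 10.0])]
top []
scene [(52, [544.0, -164.0, 31.0]), (27, [558.0, -182.0, 30.0]), (13, [560.0, -195.0, 34.0]), (80, [411.0, -111.0, 11.0])]
```

>>> jog_arm([
  [5,[-0.1,0,-0.17],[0,0.05,0]],
  [5,[-0.25,-0.01,-0.15],[0,0.2,0]],
  [5,[-0.45,-0.02,-0.05],[0,0.36,0]],
  [5,[-0.65,-0.03,0.1],[0,0.52,0]],
  [5,[-0.8,-0.03,0.25],[0,0.68,0]],
  [5,[-0.8,-0.03,0.25],[0,0.85,0]],
  [5,[-0.8,-0.03,0.25],[0,0.85,0]],
  [5,[-0.8,-0.03,0.25],[0,0.85,0]],
])

```text
clock: 25.95
position: [361.7, -185.4, 207.9]
ee_rot: [0.984, 0.017, 0.175, -0.002]
contact_force: [1.3, -0.1, -1.4]
gripper_width: 21.2
grasp_force: 59.8
```

```bash
python3 o.py; python3 j.py; python3 e.py|tail -1
```

```text
wrist [(332, [414.0, -111.0, 10.0])]
top [(31, [563.0, -181.0, 27.0]), (34, [547.0, -210.0, 28.0]), (35, [537.0, -164.0, 27.0]), (30, [505.0, -178.0, 29.0]), (17, [422.0, -110.0, 11.0]), (10, [400.0, -106.0, 10.0])]
scene [(19, [557.0, -176.0, 28.0]), (28, [559.0, -190.0, 32.0]), (73, [411.0, -110.0, 11.0])]
[ 362.7 -185.1  207.1] [-0.11 -0.19 -0.64 -0.07 -0.78  1.76] [[ 0.939  0.033  0.342]
 [ 0.035 -0.999  0.001]
 [ 0.342  0.011 -0.94 ]] lipup 0.0 yaw 2.0
scoop x dir [0.999 0.035 0.   ] lip [ 481.2 -183.7  207.2]
handle Z 61.1 61.2
```

>>> jog_arm([
  [5,[-0.04,0.03,0.11],[-0.05,0,0.14]],
  [5,[-0.08,0.06,0.22],[-0.1,0,0.28]],
  [5,[-0.12,0.1,0.33],[-0.154,0,0.423]],
  [5,[-0.16,0.13,0.44],[-0.205,0,0.564]],
  [5,[-0.21,0.15,0.56],[-0.257,0,0.705]],
  [5,[-0.21,0.15,0.56],[-0.308,0,0.846]],
  [5,[-0.21,0.15,0.56],[-0.342,0,0.94]],
  [5,[-0.21,0.15,0.56],[-0.342,0,0.94]],
])

```text
clock: 27.15
position: [363.2, -199.5, 146.8]
ee_rot: [0.862, -0.476, 0.152, 0.084]
contact_force: [-0.2, 0.3, -1.4]
gripper_width: 21.7
grasp_force: 59.9
```

>>> jog_arm([
  [5,[0,0,0],[-0.05,0,0.14]],
  [5,[0,0,0],[-0.1,0,0.28]],
  [5,[0,0,0],[-0.154,0,0.423]],
  [5,[0,0,0],[-0.212,0,0.583]],
  [5,[0,0,0],[-0.212,0,0.583]],
  [5,[0,0,0],[-0.212,0,0.583]],
])

```text
clock: 27.9
position: [361.4, -200.2, 146.8]
ee_rot: [-0.665, 0.727, -0.117, -0.128]
contact_force: [0.4, -0.7, -1.1]
gripper_width: 21.0
grasp_force: 59.8
```

```bash
python3 j.py
```

```text
[ 361.4 -200.2  146.8] [ 0.16  0.03 -0.8   0.44 -0.88 -0.56] [[-0.083 -0.936  0.342]
 [-0.996  0.089 -0.   ]
 [-0.03  -0.341 -0.94 ]] lipup 0.0 yaw -95.1
scoop x dir [-0.089 -0.996  0.   ] lip [ 348.2 -318.   146.8]
```

>>> jog_arm([
  [5,[-0.35,0.015,-0.02],[0,0,0]],
  [5,[-0.75,0.03,-0.05],[0,0,0]],
])

```text
clock: 28.15
position: [364.8, -127.7, 126.0]
ee_rot: [-0.664, 0.727, -0.118, -0.128]
contact_force: [0.2, 0.4, -1.2]
gripper_width: 20.7
grasp_force: 59.8
```

>>> jog_arm([
  [5,[-0.38,0.015,-0.02],[0,0,0]],
  [5,[-0.75,0.03,-0.05],[0,0,0]],
])

```text
clock: 28.4
position: [368.6, -55.0, 104.9]
ee_rot: [-0.665, 0.727, -0.118, -0.128]
contact_force: [0.3, 0.7, -0.7]
gripper_width: 21.2
grasp_force: 59.8
```

>>> jog_arm([
  [5,[-0.38,0.015,-0.02],[0,0,0]],
  [5,[-0.75,0.03,-0.05],[0,0,0]],
])

```text
clock: 28.65
position: [372.4, 17.3, 83.9]
ee_rot: [-0.665, 0.727, -0.117, -0.128]
contact_force: [0.9, 0.7, -1.6]
gripper_width: 21.1
grasp_force: 59.8
```

>>> jog_arm([
  [5,[-0.38,0.015,-0.02],[0,0,0]],
  [5,[-0.75,0.03,-0.05],[0,0,0]],
  [5,[-0.75,0.03,-0.05],[0,0,0]],
  [5,[-0.75,0.03,-0.05],[0,0,0]],
])

```text
clock: 29.15
position: [375.8, 87.7, 63.1]
ee_rot: [-0.664, 0.727, -0.117, -0.128]
contact_force: [-0.2, -0.2, -2.2]
gripper_width: 20.9
grasp_force: 59.9
```

```bash
python3 j.py; python3 e.py; python3 c.py | grep -E "^(36|60|95|113|Xm)"
```

```text
[375.8  87.7  63.1] [ 0.84  0.25 -0.74  0.27 -0.88 -1.14] [[-0.085 -0.936  0.343]
 [-0.996  0.09  -0.   ]
 [-0.031 -0.342 -0.939]] lipup 0.10000000000000142 yaw -95.2
scoop x dir [-0.09  -0.996  0.001] lip [362.4 -30.   63.3]
[375.82094846  87.72568741  63.14371442] [-0.2 -0.2 -2.2] 59.875468611717224
handle Z 61.2 61.2
36 421 Y -31.7 32.1 mid 0.2 Zmin/max 33.1 44.3 46.2
60 1293 Y -31.2 32.8 mid 0.8 Zmin/max 0.6 2.8 35.8
95 938 Y -30.3 33.4 mid 1.6 Zmin/max 0.9 2.6 22.0
113 561 Y -30.1 33.4 mid 1.6 Zmin/max -0.2 2.1 5.7
Xmax [ 34.34047034 118.77825564]
```

>>> jog_arm([
  [5,[-0.08,0,0.22],[0,0,0]],
  [5,[-0.16,0,0.44],[0,0,0]],
  [5,[-0.195,0,0.535],[0,0,0]],
  [5,[-0.205,0,0.56],[0,0,0]],
  [5,[-0.211,0,0.578],[0,0,0]],
  [5,[-0.216,0,0.592],[0,0,0]],
  [5,[-0.216,0,0.592],[0,0,0]],
])

```text
clock: 30.08
position: [376.7, 88.7, 0.3]
ee_rot: [-0.664, 0.728, -0.118, -0.128]
contact_force: [-0.1, 0.3, -1.1]
gripper_width: 21.1
grasp_force: 60.0
```

```bash
python3 e.py;python3 c.py | grep -E "^(36|60|95|113|Xm)"
```

```text
[3.76686445e+02 8.87323966e+01 3.40338376e-01] [-0.1  0.3 -1.1] 59.95877981185913
487 x 57.0 95.0 y -45.0 -37.0 z 5.0 12.0 [256   0  18  47]
handle Z 61.2 61.2
36 416 Y -31.6 37.2 mid 2.8 Zmin/max 0.2 44.4 46.1
60 1303 Y -37.9 39.8 mid 0.9 Zmin/max -0.4 2.8 36.5
95 948 Y -36.9 39.4 mid 1.3 Zmin/max 0.6 2.7 21.9
113 548 Y -31.1 34.8 mid 1.8 Zmin/max 0.0 2.2 6.6
Xmax [ 34.35165156 119.26674839]
```

>>> jog_arm([
  [5,[-0.003,0,0.01],[0,0,0]],
  [5,[-0.004,0,0.014],[0,0,0]],
  [30,[-0.004,0,0.014],[0,0,0]],
  [60,[-0.004,0,0.014],[0,0,0]],
  [60,[-0.004,0,0.014],[0,0,0]],
  [60,[-0.004,0,0.014],[0,0,0]],
  [60,[0,0,-0.2],[0,0,0]],
  [60,[0,0,-0.6],[0,0,0]],
  [60,[0,0,-1],[0,0,0]],
  [60,[0,0,-1],[0,0,0]],
])

```text
clock: 31.38
position: [381.3, 125.1, 96.1]
ee_rot: [-0.664, 0.728, -0.117, -0.125]
contact_force: [-0.3, -0.4, -1.1]
gripper_width: 60.0
grasp_force: 0.0
```

>>> jog_arm([
  [60,[0.1,0,-0.3],[0,0,0]],
  [60,[0.2,0,-0.6],[0,0,0]],
  [60,[0.2,0,-0.6],[0,0,0]],
  [60,[0.2,0,-0.6],[0,0,0]],
])

```text
clock: 31.88
position: [378.8, 123.5, 156.2]
ee_rot: [-0.663, 0.728, -0.117, -0.129]
contact_force: [0.6, -0.2, -0.9]
gripper_width: 59.6
grasp_force: 0.0
```

```bash
python3 g.py; python3 o.py
python3 - <<'E'
from h import *
from bench import *
d=get_image("top");P=cloud(d);H=hsv(d);x,y,z=P[...,0],P[...,1],P[...,2]
m=(H[...,1]<70)&(np.hypot(x-534.5,y+184.7)<75)&(z>79)&(z<91);p=P[m]
c=np.c_[2*p[:,:2],np.ones(len(p))];a=np.linalg.lstsq(c,(p[:,:2]**2).sum(1),rcond=None)[0];print("pot",a[:2],len(p))
E
```

```text
[378.77752535 123.51089015 156.17976729] 59.58662128668204
green 3399 (array([379.2, 107.5]), array([111.6,  21. ]), 84.0) 61.52344225096013 51.69340143629765
pan (array([368.6,  12.1]), array([84.5, 71.4]), 84.4)
x at y109 379.38056996374536 [1.07539041e-01 3.67658814e+02]
tool axes [[-0.086 -0.935  0.344]
 [-0.996  0.092  0.001]
 [-0.033 -0.343 -0.939]]
G [380.6 143.  209.7]
wrist [(95, [414.0, -110.0, 9.0]), (24, [399.0, -107.0, 10.0])]
top [(32, [563.0, -181.0, 28.0]), (35, [547.0, -210.0, 28.0]), (37, [537.0, -164.0, 28.0]), (35, [504.0, -178.0, 29.0]), (19, [420.0, -110.0, 10.0])]
scene [(17, [558.0, -176.0, 28.0]), (22, [562.0, -188.0, 29.0]), (76, [411.0, -111.0, 11.0])]
pot [ 534.79958774 -184.48186977] 198
```

Scoop stands level and free (handle top at 61.5 mm), all four buffers are in the pot, the pot hasn't moved and the gripper is clear.

```bash
python3 -c "
from bench import *
print(job_done())"
```

```text
the job is handed in; nothing more can be done
None
```

The job is handed in: all four buffers are in the pot, which stands where it was, and the scoop stands level on the bare worktop with the gripper clear; it took about 32 s of robot time.

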